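# Sort the microscope bench's small parts into their trays

### The job

Tidy the microscope bench: put the two round aluminium tins into the tray with round wells and the two steel bars into the tray with straight slots, each in the well or slot of its own size, and stand the black eyepiece, foot down, in the round cup-like socket. Everything must lie fully down in its place and be let go. Never tip the eyepiece over, and leave the glass jar and the roll of tape standing where they are.

Things in the scene. Friction and masses are not known exactly. Their poses are not given: they have to be found in the camera images.
- large_tin_c (a point): Centre (half-way up) of the larger round aluminium tin with flat lid: 52 mm diameter, 30 mm high, about 70 g, loose, lying flat (z up). Belongs in the larger well of tin_tray.
- small_tin_c (a point): Centre (half-way up) of the smaller round aluminium tin with flat lid: 36 mm diameter, 30 mm high, about 40 g, loose, lying flat (z up). Belongs in the smaller well of tin_tray.
- long_bar_c (a point): Centre (half-way up) of the longer steel bar weight: 76 mm long (its x axis), 24 mm wide (y), 28 mm high (z up), about 380 g, loose. Belongs in the longer slot of bar_tray; either end may lead.
- short_bar_c (a point): Centre (half-way up) of the shorter steel bar weight: 46 mm long (its x axis), 24 mm wide (y), 28 mm high (z up), about 230 g, loose. Belongs in the shorter slot of bar_tray; either end may lead.
- eyepiece_c (a point): Centre (half-way up) of the microscope eyepiece, a round black barrel standing upright (z up), 60 mm high: bright steel foot 30 mm in diameter for the lowest 19 mm, black barrel 38 mm in diameter above it; about 90 g, loose.
- tin_tray: Fixed grey plastic tray with two round wells, 88 mm (x) by 150 mm (y), 12 mm high; origin at the centre of its underside, z up. Larger well: 68 mm diameter, centred at y = -31 mm, x = 0 in the tray's frame. Smaller well: 52 mm diameter, centred at y = +39 mm, x = 0. Both are 8 mm deep with a dark floor 4 mm above the table.
- bar_tray: Fixed grey plastic tray with two straight slots in line, 60 mm (x) by 184 mm (y), 12 mm high; origin at the centre of its underside, z up. Slots run along the tray's y and are 40 mm wide (x). Longer slot: 92 mm long, centred at y = -36 mm, x = 0. Shorter slot: 62 mm long, centred at y = +51 mm, x = 0. Both are 8 mm deep with a dark floor 4 mm above the table.
- socket: Fixed grey plastic round socket for the eyepiece, like a shallow cup: 60 mm outer and 50 mm inner diameter, 18 mm high, dark inner floor 4 mm above the table; origin at the centre of its underside, z up.
- jar: Small closed glass jar with white lid, 38 mm diameter, 55 mm high, loose; a bystander standing among the things. Origin at the centre of its underside.
- tape: Roll of paper tape lying flat, a ring 50 mm outer and 32 mm inner diameter, 19 mm high, loose; a bystander among the things. Origin at the centre of its underside.
Things that resemble listed ones, but are neither listed nor needed, are in the scene too. Of the things that look like the part that bears eyepiece_c, the middle-sized one is meant.

How it is judged:
At the end, for the whole second after the job is handed in: Each tin is in the well and each bar in the slot of its own size, the eyepiece upright in the socket: centres within 12 mm of their places along both horizontal tray axes, down on the floor within 3 mm, level within 0.1 rad, at rest (under 0.02 m/s) (x of large_tin_c in the frame of tin_tray between -0.012 and 0.012 m and y of large_tin_c in the frame of tin_tray between -0.043 and -0.019 m and z of large_tin_c in the frame of tin_tray between 0.016 and 0.022 m and angle between each of large_tin_c, small_tin_c, long_bar_c, short_bar_c, eyepiece_c's own z axis and vertical below 0.1 rad and linear speed of each of large_tin, small_tin, long_bar, short_bar, eyepiece below 0.02 m/s and x of small_tin_c in the frame of tin_tray between -0.012 and 0.012 m and y of small_tin_c in the frame of tin_tray between 0.027 and 0.051 m and z of small_tin_c in the frame of tin_tray between 0.016 and 0.022 m and x of long_bar_c in the frame of bar_tray between -0.012 and 0.012 m and y of long_bar_c in the frame of bar_tray between -0.048 and -0.024 m and z of long_bar_c in the frame of bar_tray between 0.015 and 0.021 m and x of short_bar_c in the frame of bar_tray between -0.012 and 0.012 m and y of short_bar_c in the frame of bar_tray between 0.039 and 0.063 m and z of short_bar_c in the frame of bar_tray between 0.015 and 0.021 m and x of eyepiece_c in the frame of socket between -0.012 and 0.012 m and y of eyepiece_c in the frame of socket between -0.012 and 0.012 m and z of eyepiece_c in the frame of socket between 0.031 and 0.037 m); the robot touches nothing.
It fails at once if the eyepiece is tipped by more than 0.6 rad (angle between eyepiece_c's own z axis and vertical above 0.6 rad).
It fails at once if the glass jar is moved by more than 20 mm (distance of jar from where it was at the start of the episode above 0.02 m).
It fails at once if the roll of tape is moved by more than 20 mm (distance of tape from where it was at the start of the episode above 0.02 m).
It also fails if it takes over 115 s, if anything falls off the work surface, if the arm or the gripper's body presses on something with over 40 N, if the wrist force passes 120 N, or if a joint passes its speed limit or range.

### The arm

A 6-joint arm with a two-finger parallel gripper is mounted at the origin on the work surface. World frame = base frame: x ahead of the robot, y to its left, z up, the work surface at z = 0. Lengths are in m, angles in rad, forces in N, time in s.
With the tool pointing down it reaches from about 0.15 to 0.775 m from the base axis. Payload 6.1 kg.
Tool frame: the origin (TCP) lies at the very end of the fingers, on their centre line; the grasp point (between the pads) lies 19 mm behind it; z points along the fingers, y is the direction in which the jaws open and shut (so a half turn about z gives the same grasp; the last joint's range is limited). The gripper opens to 85 mm and grips with 20 to 120 N. Pads are 22 mm wide; open, the fingers measure 114 mm over their backs; the gripper's body (76 mm by 85 mm) begins 54 mm behind the grasp point. The pads swing forward as they close: fully open they stand 13 mm farther back than shut.
Start: joints at [0, 0.126, -0.04, 1.405, 0, 1.571], TCP at [0.525, -0, 0.209] pointing down, gripper open.
Joint ranges: [-2.72, 2.72], [-0.95, 1.95], [-1.27, 1.35], [-1.78, 2.02], [-1.46, 1.47], [-3.14, 3.14]. Speed limits (rad/s): [2.39, 2.39, 3.01, 3.14, 3.14, 3.14].

### API

Orientations are given as a unit quaternion [w, x, y, z].
In Python, from bench import env, viewer, job gives the robot as it stands. The module is installed in compiled form; this text tells all that it offers.
- The arm moves only by the tool send_rows, never from a script. Its argument "deltas" is a list of rows, each a list of 2 entries, a list of its own where there are three numbers: the shift along the world's x, y, z in cm, then the turn, a rotation vector about the world's x, y, z in degrees. In form: [[[x, y, z], [rx, ry, rz]], ...]. A call has 1 to 12 rows; each row shifts and turns the pose as measured when the row begins; what a row does not reach is not made up. A row lasts 1/12 s, in which the tool goes at most 41.7 mm and 7.16 degrees, less where a joint would pass 70% of its speed; a pose out of reach is approached as far as the arm can. A call with a gripper value outside its range is refused whole. "grip" is the closure in counts, from 0 (fully open) to 255 (shut), set as the call begins (left out, the last holds). The fingers move at their own pace and stop on an object; "squeeze" is the grip in N (left out, the last holds). Time passes only in rows, so rows that do not move let the fingers close. It gives the time, the measured TCP pose, the force and the opening at its end, in the units of the state.
- env.get_obs(): the state, without advancing time (a new reading comes with each control period).
- viewer.camera(name): name is "scene" or "side" or "wrist"; returns a dict with "pixels" (384x512x3 uint8, red, green, blue), "range_z" (384x512 float32, m along the optical axis (not along the pixel's ray), 0 where there is no reading), "camera_matrix" (3x3 intrinsics, pixels), "world_from_camera" (4x4, takes a point from camera to world coordinates); the wrist camera has in their place "mount" (4x4, takes a point from camera to tool coordinates, whose origin is the TCP and whose axes are the flange's). Camera axes: x right, y up, looking along -z (the intrinsics and any distortion apply to the point x, -y, -z); pixel columns grow to the right and rows downward; lengths in m; the calibration is good to about 2 mm. The wrist camera is an equidistant fisheye: a pixel r from the principal point sees the ray r / f radians off the axis. A picture is of the moment at which its call begins: read the wrist's pose just before it.
- job.close_job(): hands the job in, once; it reports no verdict.
Trained networks look in a picture, given as the dict that the camera call returned (one of the last four; its "shot" number tells which), for a name from the list of things; names that differ only in an ending like _2 or _b are one class to them, and where a whole thing is asked for, a point or a joint stands for the part that bears it (a point fixed in the world has none). Each returns a list of dicts, best first, with "score" (0 to 1); they miss things now and then, are a little off and sometimes report something else, mostly with a low value. They report only what shows in the picture. A call takes as long as a camera call. They do not tell look-alikes from the thing itself.
- viewer.search_frame(picture, target): "rect" ([left, top, right, bottom] in pixels, round what is visible of it).
The state is a dict: "clock": time; "q": joint angles; "joint_vel": joint speeds; "joint_torque": joint torques, N m; "position": TCP position; "tcp_rot": TCP orientation; "contact_force": force on the tool from outside, world axes, zero at the start; "wrist_torque": the same for the moment, N m; "grip_width": opening from 0.0 (shut) to 1.0 (fully open).
Only numpy, scipy, OpenCV 4.12 (cv2) and the standard library are available. Lean on these libraries where they do the work, as an engineer would, in place of code of your own. Each camera call takes 0.05 s, during which the arm holds its last target.

## Working session

There is one attempt and no reset: what is moved stays moved. The work goes in short steps, Python scripts to look and compute and a tool call to move; the robot and the scene stay as the last step left them, time stands still between calls to the robot, and variables do not carry over. Pictures are saved under pics/ and viewed, and the job is handed in when it is done.

Besides the shell and the picture viewer there is one more tool, called after "Emit:" in YAML: its name, and indented under it one key for each argument. send_rows: Moves the arm, as the interface text tells. Its arguments: {"type":"object","properties":{"deltas":{"type":"array"},"grip":{"type":"number"},"squeeze":{"type":"number"}},"required":["deltas"]}

```bash
mkdir -p pics; cat > h.py <<'E'
import numpy as np, cv2, pickle
from bench import env, viewer, job
def snap(name,fn=None):
    p=viewer.camera(name)
    if fn: cv2.imwrite('pics/'+fn,cv2.cvtColor(p['pixels'],cv2.COLOR_RGB2BGR))
    return p
def cloud(p):
    K=p['camera_matrix'];T=p['world_from_camera'];z=p['range_z']
    v,u=np.mgrid[0:384,0:512]
    X=(u-K[0,2])/K[0,0]*z;Y=-(v-K[1,2])/K[1,1]*z
    P=np.stack([X,Y,-z,np.ones_like(z)],-1)@T.T
    P[z==0]=np.nan
    return P[...,:3]
E
python3 - <<'E'
from h import *
o=env.get_obs();print({k:np.round(v,3) for k,v in o.items()})
N=['large_tin_c','small_tin_c','long_bar_c','short_bar_c','eyepiece_c','tin_tray','bar_tray','socket','jar','tape']
for c in ['scene','side']:
    p=snap(c,c+'0.png');P=cloud(p);np.save(c+'0.npy',P);pickle.dump(p,open(c+'0.pkl','wb'))
    print(c,np.round(p['camera_matrix'],1).tolist(),np.round(p['world_from_camera'],3).tolist())
    for n in N:
        for r in viewer.search_frame(p,n)[:4]:
            l,t,R,b=[int(x) for x in r['rect']];
            Q=P[max(0,(t+b)//2-2):(t+b)//2+3,(l+R)//2-2:(l+R)//2+3].reshape(-1,3)
            print(n,round(r['score'],2),[l,t,R,b],np.round(np.nanmedian(Q,0),3))
E
```

```text
{'clock': np.float64(0.0), 'q': array([ 0.   ,  0.126, -0.041,  1.405,  0.   ,  1.571]), 'joint_vel': array([ 0.001,  0.001, -0.001,  0.001,  0.001,  0.001]), 'joint_torque': array([-2.0000e-03, -4.3592e+01,  3.5292e+01,  1.7000e-02, -0.0000e+00,
       -0.0000e+00]), 'position': array([0.525, 0.   , 0.208]), 'tcp_rot': array([-0.001,  0.707,  0.707, -0.001]), 'contact_force': array([ 0.735, -0.087, -0.534]), 'wrist_torque': array([-0.04 ,  0.036, -0.005]), 'grip_width': np.float64(1.002)}
scene [[384.4, 0.0, 248.6], [0.0, 384.4, 194.7], [0.0, 0.0, 1.0]] [[0.872, -0.276, 0.405, 0.832], [0.49, 0.51, -0.707, -0.649], [-0.011, 0.814, 0.58, 0.573], [0.0, 0.0, 0.0, 1.0]]
large_tin_c 0.59 [263, 151, 279, 169] [0.424 0.193 0.027]
small_tin_c 0.51 [168, 243, 185, 258] [ 0.418 -0.227  0.029]
long_bar_c 0.6 [246, 135, 273, 147] [0.337 0.284 0.023]
short_bar_c 0.78 [253, 168, 272, 189] [0.444 0.101 0.026]
eyepiece_c 0.8 [247, 238, 261, 265] [ 0.562 -0.158  0.035]
eyepiece_c 0.78 [211, 207, 229, 236] [ 0.46  -0.125  0.048]
eyepiece_c 0.7 [180, 172, 205, 214] [ 0.359 -0.086  0.063]
eyepiece_c 0.2
[... 594 characters left out ...]
188 0.023]
large_tin_c 0.26 [263, 297, 290, 323] [ 0.349 -0.301  0.001]
large_tin_c 0.21 [272, 175, 327, 219] [0.603 0.015 0.004]
small_tin_c 0.81 [275, 254, 289, 276] [ 0.404 -0.229  0.03 ]
long_bar_c 0.7 [141, 163, 172, 184] [0.324 0.278 0.021]
short_bar_c 0.61 [215, 182, 236, 201] [0.44  0.097 0.024]
short_bar_c 0.59 [218, 149, 259, 174] [0.568 0.28  0.004]
eyepiece_c 0.86 [261, 211, 280, 241] [ 0.439 -0.123  0.046]
eyepiece_c 0.8 [317, 213, 330, 239] [ 0.547 -0.16   0.034]
tin_tray 0.87 [215, 149, 260, 175] [0.562 0.276 0.004]
bar_tray 0.96 [270, 175, 326, 218] [0.602 0.019 0.005]
socket 0.63 [353, 242, 380, 267] [ 0.591 -0.249  0.005]
jar 0.76 [240, 193, 251, 223] [ 0.439 -0.013  0.031]
```

```bash
python3 - <<'E'
import cv2
for c,r in (('scene',(120,300,90,370)),('side',(130,340,120,400))):
    i=cv2.imread(f'pics/{c}0.png')[r[0]:r[1],r[2]:r[3]]
    cv2.imwrite(f'pics/{c}0z.png',cv2.resize(i,None,fx=2.8,fy=2.8,interpolation=cv2.INTER_CUBIC))
E
```

```text
(no output)
```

View pics/scene0z.png

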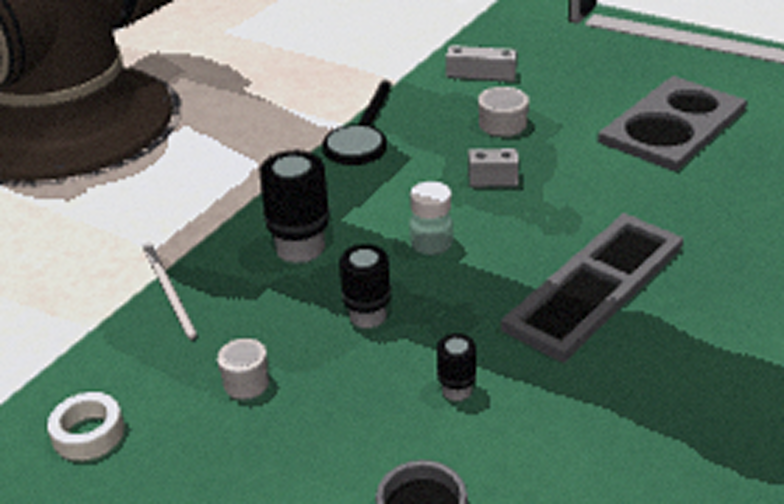

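View pics/side0z.png

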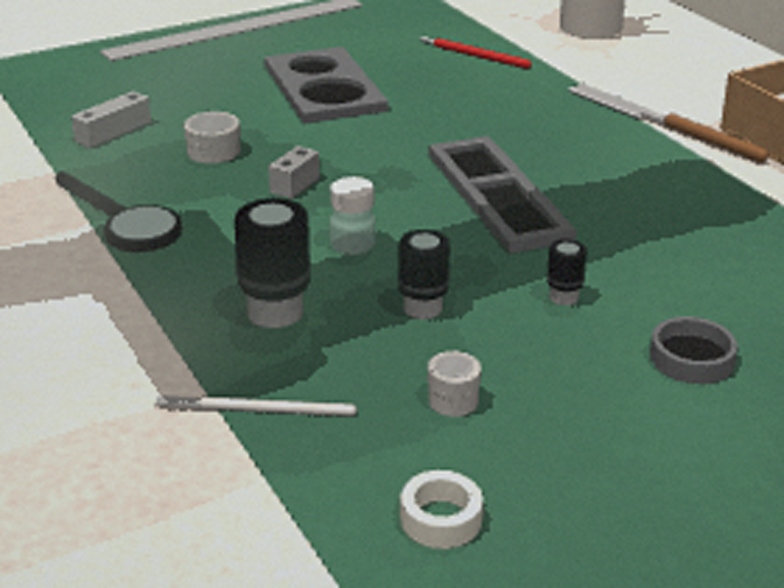

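Both views show the same layout. The tins, bars, the middle eyepiece (the centre of three), the jar and tape bystanders, two trays and the socket are all visible. Next I'll fit poses from the point clouds.

```bash
python3 - <<'E'
import numpy as np,cv2
approx={'large_tin':(.42,.195,.030,.045),'small_tin':(.418,-.23,.030,.04),'long_bar':(.335,.285,.028,.06),'short_bar':(.447,.102,.028,.045),'eyepiece':(.457,-.122,.06,.04),'jar':(.456,-.012,.055,.04),'tape':(.335,-.307,.019,.045),'tin_tray':(.568,.285,.012,.11),'bar_tray':(.6,.01,.012,.12),'socket':(.595,-.252,.018,.05),'bigeye':(.36,-.086,.08,.05),'smalleye':(.56,-.158,.04,.03)}
for n,(x,y,h,R) in approx.items():
  for c in ('scene','side'):
    P=np.load(c+'0.npy').reshape(-1,3);P=P[~np.isnan(P[:,0])]
    m=np.hypot(P[:,0]-x,P[:,1]-y)<R
    A=P[m]; zt=np.median(A[:,2][A[:,2]<.004]) if (A[:,2]<.004).any() else None
    T=A[abs(A[:,2]-h)<(.006 if h>.02 else .004)]
    if len(T)<5: print(n,c,len(T),np.round(np.percentile(A[:,2],[50,95,100]),3) if len(A) else '');continue
    r=cv2.minAreaRect((T[:,:2]*1000).astype(np.float32)); e=cv2.minEnclosingCircle((T[:,:2]*1000).astype(np.float32))
    print(n,c,len(T),'rect',np.round(r[0],1),np.round(r[1],1),round(r[2],1),'circ',np.round(e[0],1),round(e[1],1),'zmed',round(np.median(T[:,2])*1000,1),'zmax',round(A[:,2].max()*1000,1),'tab',zt)
E
```

```text
large_tin scene 156 rect [410.4 210.1] [48.5 51.8] 27.8 circ [409.2 210.6] 27.3 zmed 29.4 zmax 32.2 tab 0.0005317450839785187
large_tin side 170 rect [408.8 208.9] [54.2 49.3] 67.9 circ [411.6 208.9] 28.4 zmed 29.3 zmax 32.2 tab 0.000507535185145791
small_tin scene 193 rect [ 411.5 -217.8] [32.8 35.5] 38.8 circ [ 410.8 -217.4] 18.8 zmed 29.6 zmax 32.3 tab 0.0004687337308311168
small_tin side 209 rect [ 410.8 -218.2] [37.2 34.3] 29.7 circ [ 411.3 -217.8] 19.7 zmed 29.6 zmax 32.3 tab 0.000736022933667202
long_bar scene 124 rect [339.  296.3] [75.6 30.9] 17.6 circ [339.5 295.3] 39.1 zmed 26.9 zmax 31.0 tab 0.0005697031597518554
long_bar side 151 rect [338.2 294.4] [76.6 28. ] 20.8 circ [340.  289.5] 38.5 zmed 26.8 zmax 29.8 tab 0.000130991005014236
short_bar scene 121 rect [447.9 113.4] [45.8 25.9] 31.0 circ [447.9 114.3] 24.7 zmed 27.2 zmax 29.9 tab 0.0006256672718588097
short_bar side 114 rect [446.5 113.3] [50.1 25.3] 30.1 circ [446.8 112.9] 25.7 zmed 26.9 zmax 29.9 tab 0.00035883225639998795
eyepiece scene 175 rect [ 449.4 -111. ] [36.9 37.6] 68.4 circ [ 450.4 -110.9] 19.9 zmed 59.5
[... 1216 characters left out ...]
 circ [ 586.7 -257.8] 30.6 zmed 17.2 zmax 20.3 tab 0.0008834048345745527
socket side 194 rect [ 586.5 -257.7] [59.2 58.1] 52.3 circ [ 586.3 -256.6] 30.8 zmed 17.2 zmax 20.5 tab 0.001029332841653019
bigeye scene 233 rect [351.1 -63.7] [51.2 51.6] 32.8 circ [348.7 -63.1] 27.7 zmed 84.5 zmax 87.4 tab 0.0004909713736658272
bigeye side 297 rect [348.2 -63.9] [52.7 50.1] 44.9 circ [348.2 -63.7] 27.3 zmed 84.6 zmax 88.6 tab 0.00041942625386814925
smalleye scene 143 rect [ 553.5 -149.4] [26.2 27.7] 28.4 circ [ 553.7 -149.5] 14.5 zmed 44.1 zmax 47.2 tab 0.0006831343190645267
smalleye side 121 rect [ 553.  -149.4] [29.3 26.5] 24.3 circ [ 553.2 -148.9] 15.5 zmed 43.6 zmax 46.7 tab 0.0007042220704337465
```

Fits from both cameras agree to about 2 mm, and the 38 mm, 60 mm high eyepiece is at (449, -111). I'll start with the eyepiece.

Emit:
send_rows:
  deltas:
    - [[-1.5,-2.2,0],[0,0,0]]
    - [[-1.5,-2.2,0],[0,0,0]]
    - [[-1.5,-2.2,0],[0,0,0]]
    - [[-1.5,-2.2,0],[0,0,0]]
    - [[-1.5,-2.2,0],[0,0,0]]
    - [[0,0,0],[0,0,0]]
  grip: 80
  squeeze: 40

```text
clock: 1.6
position: [0.4476, -0.1122, 0.2083]
tcp_rot: [-0.0, 0.705, 0.709, -0.0]
contact_force: [0.2, -0.6, 0.2]
grip_width: 0.686
```

```bash
python3 - <<'E'
import numpy as np
for n,(x,y,h) in {'tin_tray':(564.5,291,12),'bar_tray':(596.3,11.7,12)}.items():
  for c in ('scene','side'):
    P=np.load(c+'0.npy').reshape(-1,3)*1000;P=P[~np.isnan(P[:,0])]
    a=np.radians(80.6);ya=np.array([np.cos(a),np.sin(a)]);xa=np.array([np.sin(a),-np.cos(a)])
    d=P[:,:2]-[x,y];u=d@xa;v=d@ya
    m=(abs(u)<70)&(abs(v)<120)&(abs(P[:,2]-12)<2)
    print(n,c,'x',np.percentile(u[m],[1,3,97,99]).round(1),'y',np.percentile(v[m],[1,3,97,99]).round(1))
    m=(abs(u)<(42 if n[0]=='t' else 28))&(abs(v)<(72 if n[0]=='t' else 90))&(P[:,2]<7)
    for s in (m&(v<10),m&(v>10)): print('  floor',np.percentile(u[s],[3,97]).round(1),np.percentile(v[s],[3,97]).round(1))
E
```

```text
tin_tray scene x [-43.9 -42.7  43.4  44.2] y [-75.3 -73.9  71.4  74. ]
  floor [-32.1  24.2] [-51.5   3.1]
  floor [-24.2  19.4] [28.7 65.5]
tin_tray side x [-43.8 -42.6  42.6  43.8] y [-76.8 -75.9  72.5  74.8]
  floor [-28.2  32.8] [-71.5   3.8]
  floor [-20.   25.1] [33.2 65.9]
bar_tray scene x [-30.  -29.2  29.8  30.3] y [-92.4 -91.6  88.8  91.2]
  floor [-20.7  14.7] [-73.6   8.4]
  floor [-19.9  15.3] [11.8 82.5]
bar_tray side x [-30.3 -29.5  29.4  30.5] y [-92.5 -91.6  90.   91.5]
  floor [-14.5  21.1] [-88.7   7.5]
  floor [-13.8  21. ] [11.4 84.5]
```

Emit:
send_rows:
  deltas:
    - [[0.18,0.12,0],[0,0,0]]
    - [[0,0,-3],[0,0,0]]
    - [[0,0,-3],[0,0,0]]
    - [[0,0,-3],[0,0,0]]
    - [[0,0,-3],[0,0,0]]
    - [[0,0,0],[0,0,0]]
    - [[0,0,0],[0,0,0]]

```text
clock: 2.18
position: [0.4528, -0.1093, 0.0871]
tcp_rot: [0.003, 0.705, 0.709, 0.003]
contact_force: [0.2, 0.4, 1.5]
grip_width: 0.689
```

```bash
python3 - <<'E'
from h import *
p=snap('wrist','w1.png'); snap('side','s1.png')
E
```

```text
(no output)
```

View pics/w1.png

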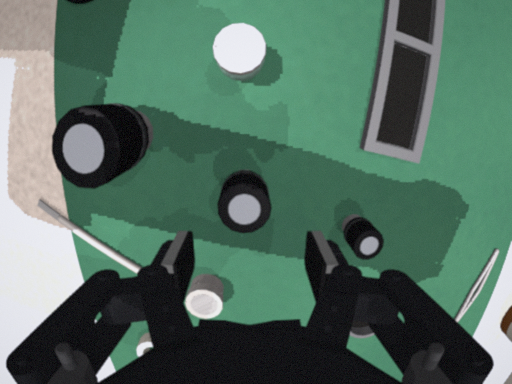

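View pics/s1.png

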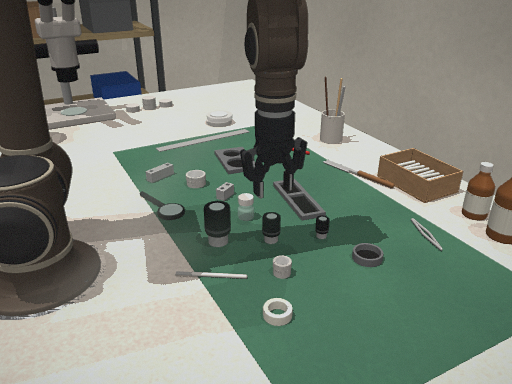

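The side view shows the fingers apparently behind the eyepiece. In the wrist view its lens is at (243,208), above the line between the fingers. I'll check both against the calibration before going down.

```bash
python3 - <<'E'
from h import *
o=env.get_obs();print(o['position'],o['q'])
p=viewer.camera('side');K=p['camera_matrix'];T=p['world_from_camera']
def pr(X):
    c=np.linalg.inv(T)@np.r_[X,1];return (K[0,2]+K[0,0]*c[0]/-c[2],K[1,2]-K[1,1]*c[1]/-c[2])
for X in ([.4494,-.11,.06],[.453,-.109,.087],[.482,-.109,.087],[.424,-.109,.087]): print(X,np.round(pr(X)))
P=cloud(p)
for uv in ((290,186),(262,190)): print(uv,P[uv[1]-1,uv[0]])
w=viewer.camera('wrist');print(w['camera_matrix'].round(1).tolist(),w['mount'].round(3).tolist())
from scipy.spatial.transform import Rotation as R
q=o['tcp_rot'];Rm=R.from_quat([q[1],q[2],q[3],q[0]]).as_matrix()
M=np.eye(4);M[:3,:3]=Rm;M[:3,3]=o['position'];W=M@w['mount'];Kw=w['camera_matrix']
def prw(X):
    c=np.linalg.inv(W)@np.r_[X,1];d=np.array([c[0],-c[1],-c[2]]);th=np.arctan2(np.hypot(d[0],d[1]),d[2]);ph=np.arctan2(d[1],d[0])
    return Kw[0,2]+Kw[0,0]*th*np.cos(ph),Kw[1,2]+Kw[1,1]*th*np.sin(ph)
for X in ([.4494,-.11,.06],[.446,-.002,.055],[.5535,-.1493,.044],o['position']): print(X,np.round(prw(X)))
m=(P[...,2]>.08)&(P[...,2]<.16)&(abs(P[...,0]-.45)<.1);print(np.nanmin(P[m],0),np.nanmax(P[m],0),P[m][np.argsort(P[m][:,2])[:10]].round(3))
E
```

```text
[ 0.45335582 -0.10959679  0.08810128] [-0.2381301   0.03752429 -0.4035711   1.12051796  0.00137341  1.32762741]
[0.4494, -0.11, 0.06] [271. 216.]
[0.453, -0.109, 0.087] [273. 204.]
[0.482, -0.109, 0.087] [285. 201.]
[0.424, -0.109, 0.087] [260. 207.]
(290, 186) [ 0.48480647 -0.12166879  0.12854287]
(262, 190) [ 0.41907912 -0.12355053  0.13656665]
[[297.3, 0.0, 249.2], [0.0, 297.3, 188.9], [0.0, 0.0, 1.0]] [[0.001, 0.958, 0.286, 0.072], [1.0, -0.001, 0.0, 0.001], [0.0, 0.286, -0.958, -0.166], [0.0, 0.0, 0.0, 1.0]]
[0.4494, -0.11, 0.06] [241. 209.]
[0.446, -0.002, 0.055] [237.  50.]
[0.5535, -0.1493, 0.044] [366. 245.]
[ 0.45335582 -0.10959679  0.08810128] [247. 225.]
[ 0.35009826 -0.12485763  0.08034672] [0.54985596 1.56401862 0.15995476] [[ 0.351 -0.088  0.08 ]
 [ 0.356 -0.087  0.081]
 [ 0.368 -0.08   0.081]
 [ 0.352 -0.085  0.081]
 [ 0.36  -0.086  0.081]
 [ 0.358 -0.086  0.082]
 [ 0.353 -0.088  0.082]
 [ 0.363 -0.085  0.082]
 [ 0.365 -0.081  0.083]
 [ 0.368 -0.079  0.083]]
```

The calibration matches: the predicted lens pixel is (241,209) and I saw (243,208). I'll correct x and go down.

Emit:
send_rows:
  deltas:
    - [[-0.38,-0.05,0],[0,0,0]]
    - [[0,0,0],[0,0,0]]
    - [[0,0,-1.5],[0,0,0]]
    - [[0,0,-1.5],[0,0,0]]
    - [[0,0,-1.5],[0,0,0]]
    - [[0,0,-1.5],[0,0,0]]
    - [[0,0,0],[0,0,0]]
    - [[0,0,0],[0,0,0]]

```text
clock: 3.05
position: [0.4569, -0.1126, 0.0374]
tcp_rot: [0.013, 0.706, 0.708, 0.008]
contact_force: [0.8, 0.6, 0.3]
grip_width: 0.684
```

Emit:
send_rows:
  deltas:
    - [[0,0,0],[0,0,0]]
    - [[0,0,0],[0,0,0]]
    - [[0,0,0],[0,0,0]]
    - [[0,0,0],[0,0,0]]
    - [[0,0,0],[0,0,0]]
    - [[0,0,0],[0,0,0]]
  grip: 255
  squeeze: 30

```text
clock: 3.55
position: [0.4597, -0.1135, 0.0424]
tcp_rot: [0.016, 0.706, 0.708, 0.01]
contact_force: [0.2, -0.7, -0.5]
grip_width: 0.004
```

The gripper closed on nothing, and the pose drifted. I'll look before doing more.

```bash
python3 - <<'E'
from h import *
p=snap('wrist','w2.png'); s=snap('side','s2.png');
i=cv2.imread('pics/s2.png')[150:290,180:380];cv2.imwrite('pics/s2z.png',cv2.resize(i,None,fx=4,fy=4))
for n in ('scene','side'):
  for r in viewer.search_frame(s if n=='side' else snap('scene'),'eyepiece_c'): print(n,r['score'],np.round(r['rect']))
o=env.get_obs();print(o['position'],o['tcp_rot'],o['q'],o['grip_width'])
E
```

```text
scene 0.95 [212. 210. 229. 237.]
scene 0.76 [248. 239. 258. 261.]
scene 0.56 [184. 176. 205. 216.]
scene 0.51 [265. 197. 329. 248.]
scene 0.19 [166. 244. 188. 260.]
side 0.92 [207. 201. 232. 248.]
side 0.75 [261. 213. 282. 243.]
side 0.53 [316. 217. 329. 239.]
[ 0.45941964 -0.11335639  0.04196235] [0.01519054 0.70576272 0.70821549 0.00995223] [-0.24286142  0.05518645 -0.4916297   0.9876853   0.00142288  1.32449142] 0.006077531418374236
```

View pics/w2.png

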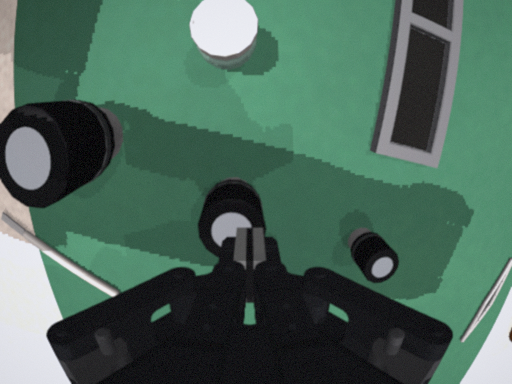

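View pics/s2z.png

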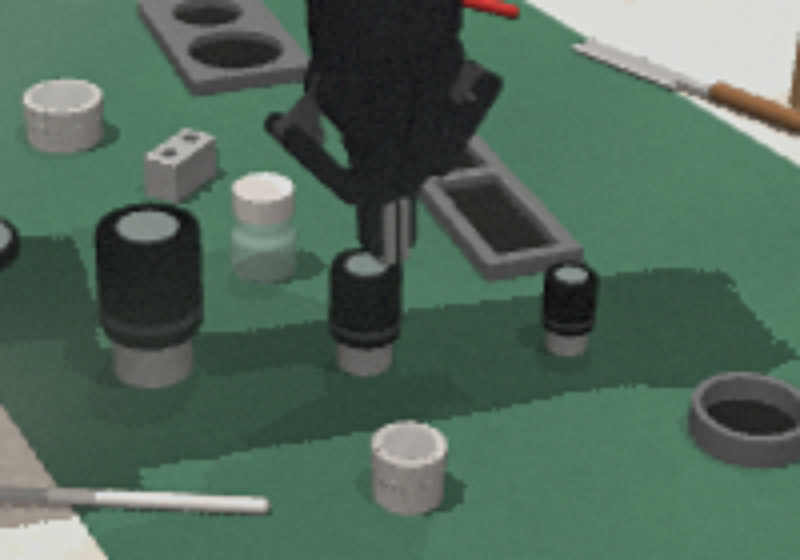

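```bash
python3 - <<'E'
from h import *
for c in ('side','scene'):
    p=snap(c,f'{c}3.png');P=cloud(p)
    m=(abs(P[...,0]-.455)<.04)&(abs(P[...,1]+.112)<.035)&(P[...,2]>.03)
    print(c)
    for v in np.unique(np.where(m)[0])[::2]:
        us=np.where(m[v])[0]; print(v,us.min(),us.max(),' '.join(str((P[v,u]*1000).round().astype(int).tolist()) for u in us[::3]))
E
```

```text
side
12 264 265 [416, -128, 461]
14 264 294 [416, -128, 458] [418, -135, 458] [423, -136, 458] [465, -139, 456]
16 264 295 [416, -129, 455] [419, -134, 455] [422, -138, 455] [426, -141, 455] [430, -142, 455] [435, -144, 455] [440, -146, 455] [448, -144, 454] [454, -144, 454] [461, -142, 453] [477, -126, 451]
18 263 295 [415, -127, 451] [418, -132, 452] [421, -136, 452] [426, -138, 452] [429, -142, 452] [435, -141, 452] [439, -146, 452] [445, -146, 452] [452, -144, 451] [458, -144, 451] [467, -138, 449]
20 264 295 [416, -128, 448] [418, -134, 449] [422, -138, 449] [426, -140, 449] [431, -142, 449] [435, -144, 449] [439, -147, 449] [453, -146, 448] [463, -142, 447]
22 265 298 [416, -131, 446] [418, -138, 446] [422, -141, 446] [427, -142, 446] [432, -143, 446] [436, -146, 446] [441, -147, 446] [456, -145, 445] [463, -143, 444] [480, -125, 441]
24 265 299 [417, -131, 443] [419, -137, 443] [423, -140, 443] [429, -138, 443] [432, -143, 443] [437, -144, 443] [444, -145, 443] [450, -145, 442] [456, -144, 442] [465, -140, 440] [477, -130, 438] [481, -133, 438]
26 264 301 [415, -131, 440] [419
[... 28229 characters left out ...]
124, 68] [466, -120, 66] [468, -111, 61]
216 211 228 [435, -122, 51] [448, -128, 60] [452, -123, 59] [459, -121, 59] [464, -118, 59] [468, -112, 56]
218 212 228 [441, -126, 51] [451, -129, 56] [456, -125, 56] [463, -124, 58] [467, -119, 56] [468, -109, 49]
220 212 228 [440, -126, 45] [450, -128, 50] [456, -126, 51] [462, -123, 51] [466, -117, 48] [468, -109, 43]
222 212 228 [438, -124, 37] [450, -129, 45] [457, -128, 47] [462, -123, 45] [466, -119, 44] [468, -110, 38]
224 212 227 [438, -125, 31] [449, -128, 39] [455, -126, 39] [461, -123, 40] [465, -118, 37] [467, -109, 32]
226 214 226 [445, -127, 31] [454, -129, 35] [460, -126, 35] [465, -121, 34] [468, -114, 30]
228 218 220 [456, -128, 30]
```

Too much output; I'll keep it short from here. The side depth puts the closed fingertips at about z=64 mm, but the TCP reads 42 mm. I'll check that against the wrist camera.

```bash
cat >> h.py <<'E'
from scipy.spatial.transform import Rotation as R
def wpose(o,w):
    q=o['tcp_rot'];M=np.eye(4);M[:3,:3]=R.from_quat([q[1],q[2],q[3],q[0]]).as_matrix();M[:3,3]=o['position'];return M@w['mount']
def prw(X,W,Kw):
    c=np.linalg.inv(W)@np.r_[X,1];d=np.array([c[0],-c[1],-c[2]]);th=np.arctan2(np.hypot(d[0],d[1]),d[2]);ph=np.arctan2(d[1],d[0])
    return np.array([Kw[0,2]+Kw[0,0]*th*np.cos(ph),Kw[1,2]+Kw[1,1]*th*np.sin(ph)])
E
python3 - <<'E'
from h import *
o=env.get_obs();w=viewer.camera('wrist');print(o['position'],o['tcp_rot'])
for dz in (0,.02):
    oo=dict(o);oo['position']=o['position']+[0,0,dz];W=wpose(oo,w)
    for X in ([.446,-.002,.055],[.4494,-.11,.06],[.5535,-.1493,.044],[.3485,-.0635,.085]): print(dz,X,prw(X,W,w['camera_matrix']).round())
# FK sanity: zero of q, ref: start
p=viewer.camera('side');P=cloud(p).reshape(-1,3)
m=(abs(P[:,0]-.458)<.02)&(abs(P[:,1]+.112)<.02)&(P[:,2]>.056)
h,_=np.histogram(P[m][:,2],np.arange(.056,.13,.004));print(h)
E
```

```text
[ 0.45934689 -0.11339478  0.04191696] [0.01513781 0.70578985 0.70819037 0.00989643]
0 [0.446, -0.002, 0.055] [222.  28.]
0 [0.4494, -0.11, 0.06] [230. 233.]
0 [0.5535, -0.1493, 0.044] [380. 268.]
0 [0.3485, -0.0635, 0.085] [ 28. 164.]
0.02 [0.446, -0.002, 0.055] [224.  36.]
0.02 [0.4494, -0.11, 0.06] [231. 219.]
0.02 [0.5535, -0.1493, 0.044] [370. 255.]
0.02 [0.3485, -0.0635, 0.085] [ 49. 156.]
[67 33  9 14 24 24 26 29 24 22 24 14 25 28 44 39 21 23]
```

Emit:
send_rows:
  deltas:
    - [[0,0,2],[0,0,0]]
    - [[0,0,2],[0,0,0]]
    - [[0,0,2],[0,0,0]]
    - [[0,0,2],[0,0,0]]
    - [[0,0,0],[0,0,0]]
    - [[0,0,0],[0,0,0]]

```text
clock: 4.5
position: [0.4572, -0.1128, 0.1233]
tcp_rot: [0.013, 0.706, 0.708, 0.009]
contact_force: [0.5, -0.3, 0.1]
grip_width: 0.004
```

```bash
cat >> h.py <<'E'
def need(x,y,z,jaw=0):
    """delta cm, rotvec deg to TCP target mm, tool down with jaw axis (tool y) at angle jaw deg from world x"""
    o=env.get_obs();q=o['tcp_rot'];c=R.from_quat([q[1],q[2],q[3],q[0]])
    t=R.from_euler('z',jaw,degrees=True)*R.from_quat([.70710678,.70710678,0,0])
    r1=(t*c.inv()).as_rotvec(degrees=True)
    t2=R.from_euler('z',jaw+180,degrees=True)*R.from_quat([.70710678,.70710678,0,0]);r2=(t2*c.inv()).as_rotvec(degrees=True)
    print('t',round(float(o['clock']),2),'pos',(o['position']*1000).round(1),'d cm',((np.array([x,y,z])/10-o['position']*100)).round(2),'rot',r1.round(2),'alt',r2.round(1)[2],'q6',round(float(o['q'][5]),2),'grip',round(float(o['grip_width'])*85,1),'F',o['contact_force'].round(1))
E
python3 - <<'E'
from h import *
need(449.4,-111,100)
o=env.get_obs()
for c in ('side','scene'):
    p=snap(c,c+'4.png');P=cloud(p).reshape(-1,3)
    x,y,z=o['position'];m=(abs(P[:,0]-x)<.022)&(abs(P[:,1]-y)<.022)&(P[:,2]>.066)&(P[:,2]<.25)
    h,_=np.histogram(P[m][:,2],np.arange(.066,.2,.004));print(c,h)
i=cv2.imread('pics/side4.png')[120:270,190:350];cv2.imwrite('pics/s4z.png',cv2.resize(i,None,fx=4,fy=4))
E
```

```text
t 4.5 pos [ 457.2 -112.8  123.3] d cm [-0.78  0.18 -2.33] rot [ 0.36  1.77 -0.2 ] alt 179.8 q6 1.32 grip 0.3 F [ 0.5 -0.3  0.1]
side [ 0  0  0  0  0  0  0  0  0  0  0  0  0  0  0  0  0  0  0  2 11 20 27 24
 31 26 26 29 28 18 27 40 55]
scene [ 0  0  0  0  0  0  0  0  0  0  0  0  0  0  0  0  0  0  0  1  8 16 23 28
 26 23 28 29 22 19 23 31 37]
```

View pics/s4z.png

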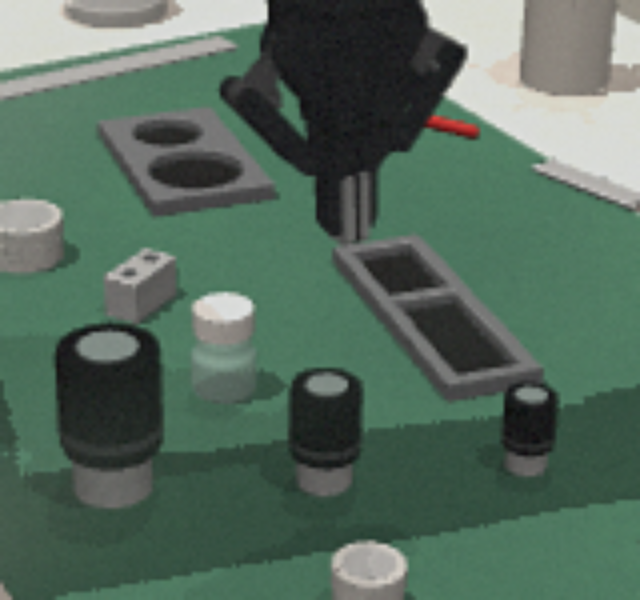

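The closed fingertips sit about 21 mm behind the reported TCP in both cameras, so I'll aim lower by that amount. First I'll open, re-centre and level the tool.

Emit:
send_rows:
  deltas:
    - [[-0.78,0.18,0],[0.4,1.8,-0.2]]
    - [[0,0,0],[0,0,0]]
    - [[0,0,-1.2],[0,0,0]]
    - [[0,0,-1.2],[0,0,0]]
    - [[0,0,0],[0,0,0]]
    - [[0,0,0],[0,0,0]]
  grip: 80

```text
clock: 5.1
position: [0.4469, -0.1104, 0.0929]
tcp_rot: [-0.003, 0.707, 0.707, -0.002]
contact_force: [-0.0, 0.0, 0.1]
grip_width: 0.682
```

```bash
python3 - <<'E'
from h import *
need(449.4,-111,8)
o=env.get_obs();x,y,z=o['position']
for c in ('side','scene'):
    p=snap(c,c+'5.png');P=cloud(p).reshape(-1,3)
    m=(abs(P[:,0]-x)<.065)&(abs(P[:,1]-y)<.03)&(P[:,2]>.09)&(P[:,2]<.16)
    A=P[m]*1000
    for s in (A[A[:,0]<x*1000],A[A[:,0]>x*1000]):
        t=s[s[:,2]<np.percentile(s[:,2],20)];print(c,len(s),'zmin',np.sort(s[:,2])[:4].round(),'tip mean',t.mean(0).round(1),'xr',t[:,0].min().round(),t[:,0].max().round())
E
```

```text
t 5.1 pos [ 446.9 -110.4   92.9] d cm [ 0.25 -0.06 -8.49] rot [-0.13 -0.38 -0.01] alt 180.0 q6 1.33 grip 58.0 F [-0.   0.   0.1]
side 172 zmin [121. 121. 122. 122.] tip mean [ 411.9 -117.4  126.4] xr 405.0 419.0
side 179 zmin [119. 120. 120. 120.] tip mean [ 479.  -114.5  124.9] xr 476.0 489.0
scene 161 zmin [120. 120. 120. 122.] tip mean [ 416.  -114.1  125.1] xr 406.0 419.0
scene 138 zmin [121. 121. 123. 123.] tip mean [ 483.6 -118.5  127.3] xr 478.0 490.0
```

Emit:
send_rows:
  deltas:
    - [[0.25,-0.05,0],[-0.1,-0.4,0]]
    - [[0,0,-1.5],[0,0,0]]
    - [[0,0,-1.5],[0,0,0]]
    - [[0,0,0],[0,0,0]]
    - [[0,0,0],[0,0,0]]

```text
clock: 5.62
position: [0.4527, -0.1117, 0.0659]
tcp_rot: [0.003, 0.707, 0.707, 0.002]
contact_force: [-0.3, 0.5, 0.8]
grip_width: 0.688
```

```bash
python3 -c "
from h import *
need(449.4,-111,8)"
```

```text
t 5.62 pos [ 452.7 -111.7   65.9] d cm [-0.33  0.07 -5.79] rot [ 0.08  0.48 -0.01] alt 180.0 q6 1.33 grip 58.5 F [-0.3  0.5  0.8]
```

Emit:
send_rows:
  deltas:
    - [[-0.22,0.01,-1.45],[0,0.5,0]]
    - [[-0.22,0.01,-1.45],[0,0.5,0]]
    - [[-0.22,0.01,-1.45],[0,0.5,0]]
    - [[-0.22,0.01,-1.45],[0,0.5,0]]
    - [[0,0,0],[0,0,0]]
    - [[0,0,0],[0,0,0]]

```text
clock: 6.12
position: [0.4445, -0.1116, 0.0051]
tcp_rot: [-0.008, 0.707, 0.707, -0.01]
contact_force: [0.1, -0.8, 1.0]
grip_width: 0.685
```

```bash
python3 -c "
from h import *
need(449.4,-111,8)
p=snap('side','s6.png')
i=cv2.imread('pics/s6.png')[150:270,210:350];cv2.imwrite('pics/s6z.png',cv2.resize(i,None,fx=4,fy=4))"
```

```text
t 6.12 pos [ 444.5 -111.6    5.1] d cm [0.49 0.06 0.29] rot [ 0.15 -1.48 -0.02] alt 180.0 q6 1.33 grip 58.2 F [ 0.1 -0.8  1. ]
```

View pics/s6z.png

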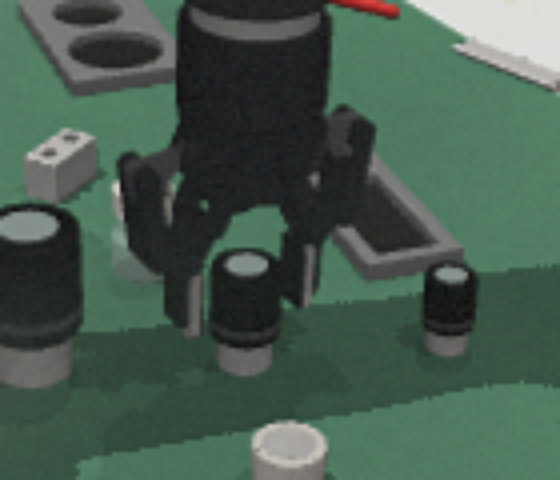

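The jaws straddle the barrel. I'll centre, level and close.

Emit:
send_rows:
  deltas:
    - [[0.4,0,0.3],[0.1,-1.2,0]]
    - [[0,0,0],[0,0,0]]
    - [[0,0,0],[0,0,0]]

```text
clock: 6.42
position: [0.4497, -0.1118, 0.0097]
tcp_rot: [-0.0, 0.707, 0.707, -0.001]
contact_force: [0.2, -0.5, -0.0]
grip_width: 0.687
```

Emit:
send_rows:
  deltas:
    - [[0,0,0],[0,0,0]]
    - [[0,0,0],[0,0,0]]
    - [[0,0,0],[0,0,0]]
    - [[0,0,0],[0,0,0]]
    - [[0,0,0],[0,0,0]]
  grip: 255
  squeeze: 30

```text
clock: 6.83
position: [0.451, -0.1122, 0.0118]
tcp_rot: [0.002, 0.707, 0.707, 0.0]
contact_force: [0.3, 0.3, -0.9]
grip_width: 0.434
```

```bash
python3 -c "
from h import *
need(449.4,-111,8)"
```

```text
t 6.83 pos [ 451.  -112.2   11.8] d cm [-0.16  0.12 -0.38] rot [ 0.11  0.17 -0.01] alt 180.0 q6 1.33 grip 36.9 F [ 0.3  0.3 -0.9]
```

Emit:
send_rows:
  deltas:
    - [[0,0,1.2],[0,0,0]]
    - [[0,0,1.6],[0,0,0]]
    - [[0,0,1.6],[0,0,0]]
    - [[0,0,1.6],[0,0,0]]
    - [[0,0,1.4],[0,0,0]]
    - [[0,0,0],[0,0,0]]

```text
clock: 7.33
position: [0.4486, -0.1115, 0.0868]
tcp_rot: [-0.001, 0.707, 0.707, -0.001]
contact_force: [0.0, 0.0, -0.8]
grip_width: 0.429
```

```bash
python3 -c "
from h import *
need(586.5,-257.5,90)
p=snap('side','s7.png')
i=cv2.imread('pics/s7.png')[150:270,210:350];cv2.imwrite('pics/s7z.png',cv2.resize(i,None,fx=4,fy=4))"
```

```text
t 7.33 pos [ 448.6 -111.5   86.8] d cm [ 13.79 -14.6    0.32] rot [ 0.04 -0.13 -0.02] alt 180.0 q6 1.33 grip 36.5 F [ 0.   0.  -0.8]
```

View pics/s7z.png

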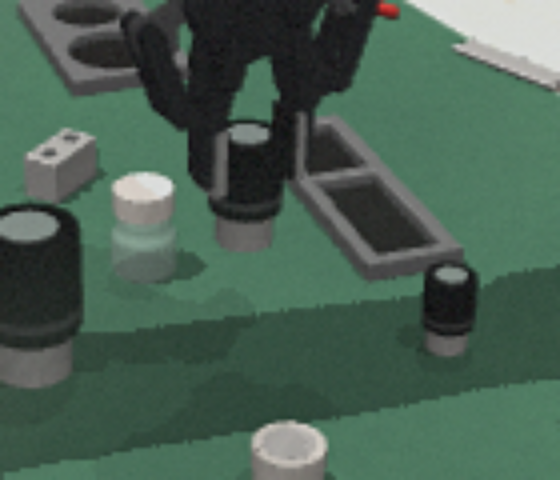

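It's held upright. I'll carry it to the socket.

Emit:
send_rows:
  deltas:
    - [[1.0,-1.0,0],[0,0,0]]
    - [[1.8,-1.9,0],[0,0,0]]
    - [[1.8,-1.9,0],[0,0,0]]
    - [[1.8,-1.9,0],[0,0,0]]
    - [[1.8,-1.9,0],[0,0,0]]
    - [[1.8,-1.9,0],[0,0,0]]
    - [[1.8,-1.9,0],[0,0,0]]
    - [[1.0,-1.1,0],[0,0,0]]
    - [[0.5,-0.6,0],[0,0,0]]
    - [[0,0,0],[0,0,0]]
    - [[0,0,0],[0,0,0]]

```text
clock: 8.3
position: [0.5802, -0.2564, 0.0695]
tcp_rot: [-0.009, 0.706, 0.708, -0.004]
contact_force: [0.5, -0.0, 0.1]
grip_width: 0.433
```

```bash
python3 -c "
from h import *
need(586.5,-257.5,15)"
```

```text
t 8.3 pos [ 580.2 -256.4   69.5] d cm [ 0.63 -0.11 -5.45] rot [-0.38 -1.1  -0.13] alt 179.9 q6 1.15 grip 36.8 F [ 0.5 -0.   0.1]
```

Emit:
send_rows:
  deltas:
    - [[0.6,-0.1,0],[-0.4,-1.1,-0.1]]
    - [[0,0,0],[0,0,0]]
    - [[-0.05,0,-0.8],[0,0.1,0]]
    - [[-0.05,0,-1.0],[0,0.1,0]]
    - [[0,0,-0.8],[0,0,0]]
    - [[0,0,0],[0,0,0]]

```text
clock: 8.8
position: [0.5828, -0.2537, 0.0411]
tcp_rot: [-0.001, 0.706, 0.708, -0.001]
contact_force: [-0.2, 0.2, 0.2]
grip_width: 0.438
```

```bash
python3 -c "
from h import *
need(586.5,-257.5,16)
o=env.get_obs()
p=snap('side','s8.png');P=cloud(p).reshape(-1,3)*1000
i=cv2.imread('pics/s8.png')[180:290,300:440];cv2.imwrite('pics/s8z.png',cv2.resize(i,None,fx=4,fy=4))"
```

```text
t 8.8 pos [ 582.8 -253.7   41.1] d cm [ 0.37 -0.38 -2.51] rot [ 0.01 -0.17 -0.18] alt 179.8 q6 1.16 grip 37.2 F [-0.2  0.2  0.2]
```

View pics/s8z.png

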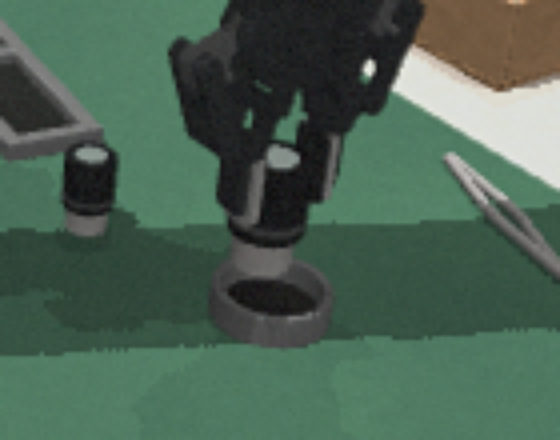

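Emit:
send_rows:
  deltas:
    - [[0.37,-0.38,0],[0,-0.1,0]]
    - [[0,0,0],[0,0,0]]
    - [[0,0,-0.8],[0,0,0]]
    - [[0,0,-0.7],[0,0,0]]
    - [[0,0,-0.6],[0,0,0]]
    - [[0,0,0],[0,0,0]]

```text
clock: 9.35
position: [0.5877, -0.2584, 0.0194]
tcp_rot: [0.001, 0.706, 0.708, -0.0]
contact_force: [-0.7, 1.0, -0.7]
grip_width: 0.435
```

```bash
python3 -c "
from h import *
need(586.5,-257.5,16)"
```

```text
t 9.35 pos [ 587.7 -258.4   19.4] d cm [-0.12  0.09 -0.34] rot [ 0.05  0.05 -0.17] alt 179.8 q6 1.15 grip 37.0 F [-0.7  1.  -0.7]
```

Emit:
send_rows:
  deltas:
    - [[0,0,-0.3],[0,0,0]]
    - [[0,0,0],[0,0,0]]
    - [[0,0,0],[0,0,0]]

```text
clock: 9.6
position: [0.5874, -0.2583, 0.0153]
tcp_rot: [0.0, 0.706, 0.708, -0.0]
contact_force: [0.3, 0.3, -0.9]
grip_width: 0.432
```

```bash
python3 -c "
from h import *
need(586.5,-257.5,16)
print(env.get_obs()['wrist_torque'])"
```

```text
t 9.6 pos [ 587.4 -258.3   15.3] d cm [-0.09  0.08  0.07] rot [ 0.03  0.   -0.17] alt 179.8 q6 1.15 grip 36.7 F [ 0.3  0.3 -0.9]
[-0.02161936 -0.03695883  0.00900361]
```

Now to release: open partway so I keep clear of other things, then lift.

Emit:
send_rows:
  deltas:
    - [[0,0,0],[0,0,0]]
    - [[0,0,0],[0,0,0]]
    - [[0,0,0],[0,0,0]]
    - [[0,0,0],[0,0,0]]
  grip: 70

```text
clock: 9.93
position: [0.5879, -0.2585, 0.0162]
tcp_rot: [0.001, 0.706, 0.708, 0.0]
contact_force: [-0.3, -0.4, 0.7]
grip_width: 0.726
```

Emit:
send_rows:
  deltas:
    - [[0,0,1.5],[0,0,0]]
    - [[0,0,2.5],[0,0,0]]
    - [[0,0,2.5],[0,0,0]]
    - [[0,0,2.5],[0,0,0]]
    - [[0,0,1.0],[0,0,0]]
    - [[0,0,0],[0,0,0]]

```text
clock: 10.43
position: [0.586, -0.2576, 0.1189]
tcp_rot: [-0.001, 0.706, 0.708, -0.001]
contact_force: [0.5, 0.1, 0.1]
grip_width: 0.726
```

```bash
python3 -c "
from h import *
need(411,-217.8,100)
p=snap('side','s9.png');P=cloud(p).reshape(-1,3)*1000
T=P[(np.hypot(P[:,0]-587,P[:,1]+258)<40)&(abs(P[:,2]-64)<8)]
r=cv2.minEnclosingCircle(T[:,:2].astype(np.float32));print(r,np.median(T[:,2]))
i=cv2.imread('pics/s9.png')[180:290,300:440];cv2.imwrite('pics/s9z.png',cv2.resize(i,None,fx=4,fy=4))"
```

```text
t 10.43 pos [ 586.  -257.6  118.9] d cm [-17.5    3.98  -1.89] rot [-0.01 -0.1  -0.17] alt 179.8 q6 1.15 grip 61.7 F [0.5 0.1 0.1]
((586.4788208007812, -257.3138427734375), 19.859607696533203) 63.58588621974923
```

View pics/s9z.png

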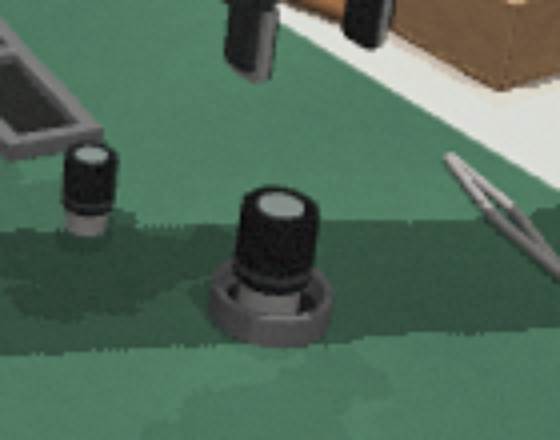

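The eyepiece stands in the socket: top centre at (586.5, -257.3) and z = 64. Next is the small tin, after locating the white stick near it.

```bash
python3 -c "
from h import *
P=np.load('scene0.npy')
for uv in ((144,210),(150,224),(158,239)): print(uv,(P[uv[1],uv[0]]*1000).round())
P=np.load('side0.npy')
for u,v in ((180,273),(245,276)): print((P[v,u]*1000).round())
"
```

```text
(144, 210) [ 246. -135.    6.]
(150, 224) [ 296. -171.    9.]
(158, 239) [ 345. -201.    8.]
[ 237. -133.    6.]
[ 341. -200.    7.]
```

Emit:
send_rows:
  deltas:
    - [[-2.2,0.5,0],[0,0,0]]
    - [[-2.5,0.57,0],[0,0,0]]
    - [[-2.5,0.57,0],[0,0,0]]
    - [[-2.5,0.57,0],[0,0,0]]
    - [[-2.5,0.57,0],[0,0,0]]
    - [[-2.5,0.57,0],[0,0,0]]
    - [[-2.0,0.5,0],[0,0,0]]
    - [[-0.8,0.1,0],[0,0,0]]
    - [[0,0,0],[0,0,0]]

```text
clock: 11.23
position: [0.3985, -0.2129, 0.1011]
tcp_rot: [-0.009, 0.706, 0.709, -0.003]
contact_force: [1.0, 0.8, -0.4]
grip_width: 0.726
```

```bash
python3 -c "
from h import *
need(411,-217.8,60)"
```

```text
t 11.23 pos [ 398.5 -212.9  101.1] d cm [ 1.25 -0.49 -4.11] rot [-0.48 -1.02 -0.24] alt 179.8 q6 1.08 grip 61.7 F [ 1.   0.8 -0.4]
```

Emit:
send_rows:
  deltas:
    - [[1.25,-0.49,0],[-0.5,-1.0,-0.2]]
    - [[0,0,0],[0,0,0]]
    - [[-0.1,0,-1.5],[0,0.2,0]]
    - [[-0.1,0,-1.5],[0,0.2,0]]
    - [[-0.1,0,-1.5],[0,0.2,0]]
    - [[0,0,0],[0,0,0]]
    - [[0,0,0],[0,0,0]]
  grip: 85

```text
clock: 11.82
position: [0.4177, -0.2211, 0.0529]
tcp_rot: [-0.001, 0.707, 0.708, -0.003]
contact_force: [0.3, 0.3, 0.1]
grip_width: 0.671
```

```bash
python3 -c "
from h import *
need(411,-217.8,-12)"
```

```text
t 11.82 pos [ 417.7 -221.1   52.9] d cm [-0.67  0.33 -6.49] rot [ 0.18 -0.26 -0.08] alt 179.9 q6 1.09 grip 57.1 F [0.3 0.3 0.1]
```

Emit:
send_rows:
  deltas:
    - [[-0.65,0.3,0],[0.2,-0.2,0]]
    - [[0,0,0],[0,0,0]]
    - [[0,0,-1.0],[0,0.1,0]]
    - [[0,0,-1.0],[0,0.1,0]]
    - [[0,0,-1.0],[0,0.1,0]]
    - [[0,0,0],[0,0,0]]
    - [[0,0,0],[0,0,0]]

```text
clock: 12.4
position: [0.4137, -0.219, 0.0222]
tcp_rot: [-0.0, 0.706, 0.708, -0.001]
contact_force: [-0.1, 0.5, -0.1]
grip_width: 0.671
```

```bash
python3 -c "
from h import *
need(411,-217.8,-12)"
```

```text
t 12.4 pos [ 413.7 -219.    22.2] d cm [-0.27  0.12 -3.42] rot [ 0.06 -0.14 -0.12] alt 179.9 q6 1.08 grip 57.0 F [-0.1  0.5 -0.1]
```

Emit:
send_rows:
  deltas:
    - [[-0.25,0.1,-0.4],[0,0,-0.1]]
    - [[-0.1,0,-1.0],[0,0.2,0]]
    - [[-0.1,0,-1.0],[0,0.2,0]]
    - [[0,0,-0.9],[0,0,0]]
    - [[0,0,0],[0,0,0]]
    - [[0,0,0],[0,0,0]]

```text
clock: 12.9
position: [0.4081, -0.2176, -0.0148]
tcp_rot: [-0.004, 0.707, 0.707, -0.004]
contact_force: [-0.4, 0.1, -0.3]
grip_width: 0.664
```

```bash
python3 -c "
from h import *
need(411,-217.8,-12)
snap('side','s10.png')
i=cv2.imread('pics/s10.png')[200:320,220:360];cv2.imwrite('pics/s10z.png',cv2.resize(i,None,fx=4,fy=4))"
```

```text
t 12.9 pos [ 408.1 -217.6  -14.8] d cm [ 0.29 -0.02  0.28] rot [ 0.04 -0.62  0.  ] alt -180.0 q6 1.08 grip 56.5 F [-0.4  0.1 -0.3]
```

View pics/s10z.png

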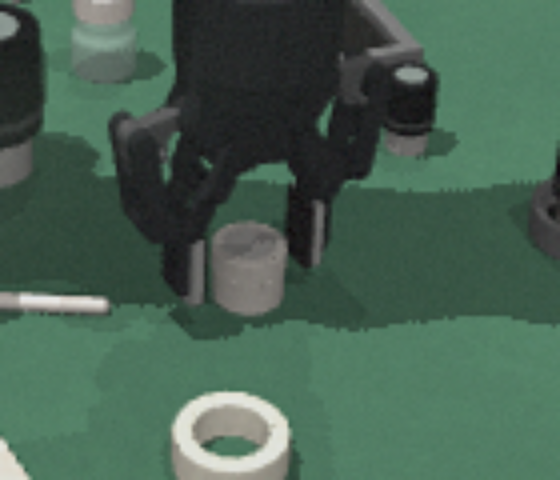

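Emit:
send_rows:
  deltas:
    - [[0.25,0,0.2],[0,-0.5,0]]
    - [[0,0,0],[0,0,0]]
    - [[0,0,0],[0,0,0]]
    - [[0,0,0],[0,0,0]]
    - [[0,0,0],[0,0,0]]
    - [[0,0,0],[0,0,0]]
    - [[0,0,0],[0,0,0]]
  grip: 255

```text
clock: 13.53
position: [0.412, -0.2182, -0.011]
tcp_rot: [0.001, 0.707, 0.707, -0.0]
contact_force: [0.4, -0.3, -0.8]
grip_width: 0.395
```

```bash
python3 -c "
from h import *
need(411,-217.8,-12)"
```

```text
t 13.53 pos [ 412.  -218.2  -11. ] d cm [-0.1   0.04 -0.1 ] rot [ 0.11  0.06 -0.  ] alt 180.0 q6 1.08 grip 33.6 F [ 0.4 -0.3 -0.8]
```

Emit:
send_rows:
  deltas:
    - [[0,0,1.5],[0,0,0]]
    - [[0,0,2.5],[0,0,0]]
    - [[0,0,2.5],[0,0,0]]
    - [[0,0,2.5],[0,0,0]]
    - [[0,0,2.5],[0,0,0]]
    - [[0,0,1.5],[0,0,0]]
    - [[0.5,1.5,0.8],[0,0,0]]
    - [[0.7,2.7,0.2],[0,0,0]]
    - [[0.7,2.7,0.2],[0,0,0]]
    - [[0.7,2.7,0.2],[0,0,0]]
    - [[0.7,2.7,0.2],[0,0,0]]
    - [[0.7,2.7,0.2],[0,0,0]]

```text
clock: 14.53
position: [0.4497, -0.0657, 0.1439]
tcp_rot: [0.001, 0.711, 0.703, -0.001]
contact_force: [-0.3, -0.5, -0.3]
grip_width: 0.397
```

```bash
python3 -c "
from h import *
need(570.8,328.7,120,-9.4)"
```

```text
t 14.53 pos [449.7 -65.7 143.9] d cm [12.11 39.44 -2.39] rot [ 0.11 -0.01 -8.78] alt 171.2 q6 1.44 grip 33.7 F [-0.3 -0.5 -0.3]
```

Emit:
send_rows:
  deltas:
    - [[0.9,2.9,0],[0,0,-1]]
    - [[1.0,3.3,0],[0,0,-1]]
    - [[1.0,3.3,0],[0,0,-1]]
    - [[1.0,3.3,0],[0,0,-1]]
    - [[1.0,3.3,0],[0,0,-1]]
    - [[1.0,3.3,0],[0,0,-1]]
    - [[1.0,3.3,0],[0,0,-1]]
    - [[1.0,3.3,0],[0,0,-1]]
    - [[1.0,3.3,0],[0,0,0]]
    - [[1.0,3.3,0],[0,0,0]]
    - [[0.6,2.0,0],[0,0,0]]
    - [[0,0,0],[0,0,0]]

```text
clock: 15.53
position: [0.557, 0.304, 0.1431]
tcp_rot: [0.001, 0.759, 0.651, 0.0]
contact_force: [-0.7, -0.6, -1.2]
grip_width: 0.398
```

```bash
python3 -c "
from h import *
need(570.8,328.7,60,-9.4)"
```

```text
t 15.53 pos [557.  304.  143.1] d cm [ 1.38  2.47 -8.31] rot [ 0.11  0.13 -0.61] alt 179.4 q6 2.23 grip 33.8 F [-0.7 -0.6 -1.2]
```

Emit:
send_rows:
  deltas:
    - [[0.7,1.2,-1.0],[0,0,-0.6]]
    - [[0.6,1.1,-2.0],[0,0.1,0]]
    - [[0,0,-2.0],[0,0.1,0]]
    - [[0,0,-2.0],[0,0.1,0]]
    - [[0,0,-1.0],[0,0,0]]
    - [[0,0,0],[0,0,0]]
    - [[0,0,0],[0,0,0]]

```text
clock: 16.12
position: [0.5697, 0.328, 0.0594]
tcp_rot: [0.0, 0.762, 0.648, -0.003]
contact_force: [0.0, -0.3, -0.0]
grip_width: 0.396
```

```bash
python3 -c "
from h import *
need(570.8,328.7,-7,-9.4)"
```

```text
t 16.12 pos [569.7 328.   59.4] d cm [ 0.11  0.07 -6.64] rot [ 0.2  -0.22 -0.13] alt 179.9 q6 2.26 grip 33.6 F [ 0.  -0.3 -0. ]
```

Emit:
send_rows:
  deltas:
    - [[0.1,0.05,-1.0],[0.1,0,0]]
    - [[0,0,-1.5],[0,0,0]]
    - [[0,0,-1.2],[0,0,0]]
    - [[0,0,-0.8],[0,0,0]]
    - [[0,0,0],[0,0,0]]
    - [[0,0,0],[0,0,0]]

```text
clock: 16.62
position: [0.5734, 0.3283, 0.0166]
tcp_rot: [0.0, 0.763, 0.647, 0.002]
contact_force: [-0.1, -0.2, -0.3]
grip_width: 0.395
```

```bash
python3 -c "
from h import *
need(570.8,328.7,-7,-9.4)
snap('scene','c11.png')
i=cv2.imread('pics/c11.png')[90:210,280:400];cv2.imwrite('pics/c11z.png',cv2.resize(i,None,fx=4,fy=4))"
```

```text
t 16.62 pos [573.4 328.3  16.6] d cm [-0.26  0.04 -2.36] rot [-0.12  0.16 -0.03] alt 180.0 q6 2.25 grip 33.5 F [-0.1 -0.2 -0.3]
```

View pics/c11z.png

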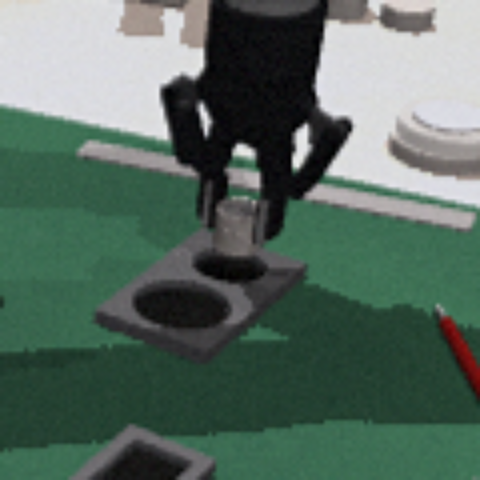

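The tin is held over the small well at crop pixel (232,265). I'll lower and release.

Emit:
send_rows:
  deltas:
    - [[-0.25,0,-0.4],[0,0.1,0]]
    - [[0,0,-0.7],[0,0,0]]
    - [[0,0,-0.6],[0,0,0]]
    - [[0,0,-0.4],[0,0,0]]
    - [[0,0,0],[0,0,0]]
    - [[0,0,0],[0,0,0]]

```text
clock: 17.17
position: [0.5715, 0.329, -0.0045]
tcp_rot: [-0.0, 0.762, 0.647, 0.002]
contact_force: [0.2, 0.6, -0.1]
grip_width: 0.396
```

```bash
python3 -c "
from h import *
need(570.8,328.7,-7,-9.4)"
```

```text
t 17.17 pos [571.5 329.   -4.5] d cm [-0.07 -0.03 -0.25] rot [-0.21  0.2  -0.04] alt 180.0 q6 2.26 grip 33.7 F [ 0.2  0.6 -0.1]
```

Emit:
send_rows:
  deltas:
    - [[0,0,-0.25],[0,0,0]]
    - [[0,0,0],[0,0,0]]
    - [[0,0,0],[0,0,0]]

```text
clock: 17.42
position: [0.5716, 0.329, -0.0072]
tcp_rot: [-0.0, 0.762, 0.647, 0.002]
contact_force: [0.2, -1.0, -0.2]
grip_width: 0.395
```

Emit:
send_rows:
  deltas:
    - [[0,0,0],[0,0,0]]
    - [[0,0,0],[0,0,0]]
    - [[0,0,0],[0,0,0]]
    - [[0,0,0],[0,0,0]]
  grip: 70

```text
clock: 17.75
position: [0.5722, 0.3293, -0.0064]
tcp_rot: [-0.0, 0.762, 0.647, 0.003]
contact_force: [0.2, 0.5, 0.8]
grip_width: 0.725
```

Emit:
send_rows:
  deltas:
    - [[0,0,1.0],[0,0,0]]
    - [[0,0,2.5],[0,0,0]]
    - [[0,0,2.5],[0,0,0]]
    - [[0,0,2.5],[0,0,0]]
    - [[0,0,2.0],[0,0,0]]
    - [[0,0,0],[0,0,0]]
  grip: 20

```text
clock: 18.25
position: [0.57, 0.3281, 0.1048]
tcp_rot: [-0.0, 0.762, 0.647, 0.002]
contact_force: [0.5, -0.4, -0.7]
grip_width: 0.922
```

```bash
cat >> h.py <<'E'
def circ(P,x,y,h,R,t=.006):
    P=P.reshape(-1,3);T=P[(np.hypot(P[:,0]-x,P[:,1]-y)<R)&(abs(P[:,2]-h)<t)]
    if len(T)<5: return len(T)
    c=cv2.minEnclosingCircle((T[:,:2]*1000).astype(np.float32)); r=cv2.minAreaRect((T[:,:2]*1000).astype(np.float32))
    return len(T),np.round(c[0],1),round(c[1],1),'rect',np.round(r[0],1),np.round(r[1],1),round(r[2],1),'z',(np.median(T[:,2])*1000).round(1)
E
python3 -c "
from h import *
need(409.5,209.5,100,-9.4)
for c in ('side','scene'): print(c,circ(cloud(snap(c,c+'12.png')),.5708,.3287,.034,.045))"
```

```text
t 18.25 pos [570.  328.1 104.8] d cm [-16.05 -11.86  -0.48] rot [-0.16  0.11 -0.04] alt 180.0 q6 2.26 grip 78.4 F [ 0.5 -0.4 -0.7]
side (64, array([571.5, 325.2]), 19.1, 'rect', array([571.7, 325.1]), array([30.6, 34.8]), 74.5, 'z', np.float64(32.7))
scene (78, array([572.8, 326.2]), 19.5, 'rect', array([571.3, 326.8]), array([33.9, 35.8]), 52.4, 'z', np.float64(33.1))
```

The small tin is down in its well at (571.6, 326), z about 33. Next is the large tin.

Emit:
send_rows:
  deltas:
    - [[-1.5,-1.1,0],[0,0,0]]
    - [[-2.2,-1.6,0],[0,0,0]]
    - [[-2.2,-1.6,0],[0,0,0]]
    - [[-2.2,-1.6,0],[0,0,0]]
    - [[-2.2,-1.6,0],[0,0,0]]
    - [[-2.2,-1.6,0],[0,0,0]]
    - [[-1.8,-1.4,0],[0,0,0]]
    - [[-1.0,-0.7,0],[0,0,0]]
    - [[-0.4,-0.3,0],[0,0,0]]
    - [[0,0,0],[0,0,0]]
    - [[0,0,0],[0,0,0]]

```text
clock: 19.27
position: [0.3967, 0.2036, 0.0844]
tcp_rot: [-0.003, 0.762, 0.647, -0.011]
contact_force: [0.2, -0.1, 0.2]
grip_width: 0.922
```

```bash
python3 -c "
from h import *
need(409.5,209.5,60,-9.4)"
```

```text
t 19.27 pos [396.7 203.6  84.4] d cm [ 1.28  0.59 -2.44] rot [ 0.55 -1.21 -0.06] alt 179.9 q6 2.21 grip 78.4 F [ 0.2 -0.1  0.2]
```

Emit:
send_rows:
  deltas:
    - [[0.9,0.4,0],[0.5,-1.1,0]]
    - [[0,0,0],[0,0,0]]
    - [[0,0,0],[0,0,0]]
    - [[0,0,-1.2],[0,0,0]]
    - [[0,0,-1.2],[0,0,0]]
    - [[0,0,-0.8],[0,0,0]]
    - [[0,0,0],[0,0,0]]
    - [[0,0,0],[0,0,0]]

```text
clock: 19.93
position: [0.4117, 0.2113, 0.0504]
tcp_rot: [0.0, 0.762, 0.648, 0.001]
contact_force: [0.3, 0.0, 0.0]
grip_width: 0.921
```

```bash
python3 -c "
from h import *
need(409.5,209.5,-14,-9.4)"
```

```text
t 19.93 pos [411.7 211.3  50.4] d cm [-0.22 -0.18 -6.44] rot [-0.06  0.1  -0.12] alt 179.9 q6 2.21 grip 78.3 F [0.3 0.  0. ]
```

Emit:
send_rows:
  deltas:
    - [[-0.2,-0.15,-0.5],[0,0.1,0]]
    - [[-0.05,0,-1.0],[0,0.1,0]]
    - [[-0.05,0,-1.0],[0,0.1,0]]
    - [[-0.05,0,-1.0],[0,0.1,0]]
    - [[-0.05,0,-1.0],[0,0.1,0]]
    - [[0,0,-1.0],[0,0.1,0]]
    - [[0,0,-0.6],[0,0,0]]
    - [[0,0,0],[0,0,0]]
    - [[0,0,0],[0,0,0]]

```text
clock: 20.68
position: [0.4071, 0.2096, -0.017]
tcp_rot: [-0.004, 0.762, 0.648, -0.004]
contact_force: [1.1, -0.4, -0.5]
grip_width: 0.92
```

```bash
python3 -c "
from h import *
need(409.5,209.5,-14,-9.4)
snap('side','s13.png')
i=cv2.imread('pics/s13.png')[100:220,130:270];cv2.imwrite('pics/s13z.png',cv2.resize(i,None,fx=4,fy=4))"
```

```text
t 20.68 pos [407.1 209.6 -17. ] d cm [ 0.24 -0.01  0.3 ] rot [-0.05 -0.59 -0.13] alt 179.9 q6 2.2 grip 78.2 F [ 1.1 -0.4 -0.5]
```

View pics/s13z.png

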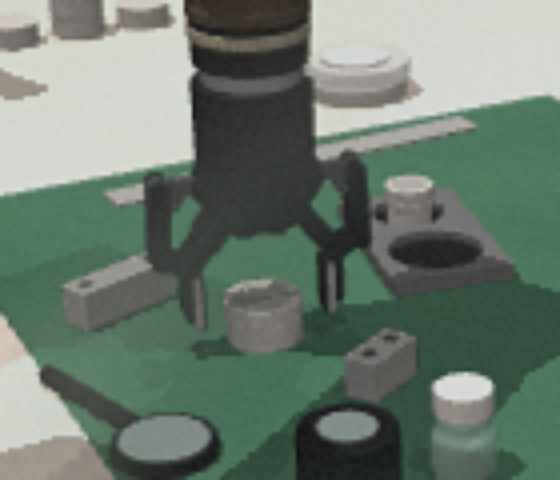

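Emit:
send_rows:
  deltas:
    - [[0.2,0,0.2],[0,-0.5,0]]
    - [[0,0,0],[0,0,0]]
    - [[0,0,0],[0,0,0]]
    - [[0,0,0],[0,0,0]]
    - [[0,0,0],[0,0,0]]
    - [[0,0,0],[0,0,0]]
    - [[0,0,0],[0,0,0]]
  grip: 255

```text
clock: 21.32
position: [0.4108, 0.2104, -0.0125]
tcp_rot: [-0.0, 0.762, 0.648, 0.002]
contact_force: [0.2, -0.2, -0.4]
grip_width: 0.584
```

```bash
python3 -c "
from h import *
need(409.5,209.5,-14,-9.4)"
```

```text
t 21.32 pos [410.8 210.4 -12.5] d cm [-0.13 -0.09 -0.15] rot [-0.15  0.17 -0.13] alt 179.9 q6 2.21 grip 49.6 F [ 0.2 -0.2 -0.4]
```

Emit:
send_rows:
  deltas:
    - [[0,0,1.2],[0,0,0]]
    - [[0,0,2.2],[0,0,0]]
    - [[0,0,2.2],[0,0,0]]
    - [[0,0,2.0],[0,0,0]]
    - [[0.8,0.3,1.0],[0,0,0]]
    - [[1.9,0.65,0.2],[0,0,0]]
    - [[2.0,0.7,0.2],[0,0,0]]
    - [[2.0,0.7,0.2],[0,0,0]]
    - [[2.0,0.7,0.2],[0,0,0]]
    - [[2.0,0.7,0.2],[0,0,0]]
    - [[2.0,0.7,0.2],[0,0,0]]
    - [[1.0,0.4,0],[0,0,0]]

```text
clock: 22.32
position: [0.5491, 0.2587, 0.0896]
tcp_rot: [-0.0, 0.762, 0.648, 0.0]
contact_force: [0.0, -0.0, -0.6]
grip_width: 0.583
```

Emit:
send_rows:
  deltas:
    - [[0.3,0.1,0],[0,0,0]]
    - [[0,0,0],[0,0,0]]
    - [[0,0,0],[0,0,0]]

```text
clock: 22.57
position: [0.5536, 0.2602, 0.0879]
tcp_rot: [-0.001, 0.762, 0.648, -0.001]
contact_force: [-0.2, 0.2, -1.7]
grip_width: 0.587
```

```bash
python3 -c "
from h import *
need(559,261,-8,-9.4)"
```

```text
t 22.57 pos [553.6 260.2  87.9] d cm [ 0.54  0.08 -9.59] rot [-0.   -0.1  -0.14] alt 179.9 q6 2.17 grip 49.9 F [-0.2  0.2 -1.7]
```

Emit:
send_rows:
  deltas:
    - [[0.5,0.05,-0.8],[0,0,0]]
    - [[0,0,-1.6],[0,0.1,0]]
    - [[0,0,-1.6],[0,0.1,0]]
    - [[0,0,-1.6],[0,0.1,0]]
    - [[0,0,-0.8],[0,0,0]]
    - [[0,0,0],[0,0,0]]
    - [[0,0,0],[0,0,0]]

```text
clock: 23.15
position: [0.5549, 0.2589, 0.0204]
tcp_rot: [-0.002, 0.762, 0.648, -0.003]
contact_force: [-0.9, -0.3, -0.5]
grip_width: 0.585
```

```bash
python3 -c "
from h import *
need(559,261,-8,-9.4)"
```

```text
t 23.15 pos [554.9 258.9  20.4] d cm [ 0.41  0.21 -2.84] rot [ 0.03 -0.47 -0.18] alt 179.8 q6 2.17 grip 49.8 F [-0.9 -0.3 -0.5]
```

Emit:
send_rows:
  deltas:
    - [[0.4,0.2,0],[0,-0.4,-0.2]]
    - [[0,0,0],[0,0,0]]
    - [[0,0,-0.8],[0,0,0]]
    - [[0,0,-0.8],[0,0,0]]
    - [[0,0,-0.6],[0,0,0]]
    - [[0,0,0],[0,0,0]]
    - [[0,0,0],[0,0,0]]

```text
clock: 23.73
position: [0.5609, 0.2619, -0.0004]
tcp_rot: [0.001, 0.763, 0.647, 0.002]
contact_force: [0.2, -0.1, -1.0]
grip_width: 0.585
```

```bash
python3 -c "
from h import *
need(559,261,-8,-9.4)"
```

```text
t 23.73 pos [ 5.609e+02  2.619e+02 -4.000e-01] d cm [-0.19 -0.09 -0.76] rot [-0.1   0.26  0.03] alt -180.0 q6 2.17 grip 49.7 F [ 0.2 -0.1 -1. ]
```

Emit:
send_rows:
  deltas:
    - [[-0.15,-0.05,-0.4],[0,0.2,0]]
    - [[0,0,-0.35],[0,0,0]]
    - [[0,0,0],[0,0,0]]
    - [[0,0,0],[0,0,0]]

```text
clock: 24.07
position: [0.5591, 0.2613, -0.0088]
tcp_rot: [-0.001, 0.763, 0.647, 0.0]
contact_force: [0.3, 0.7, -0.6]
grip_width: 0.585
```

```bash
python3 -c "
from h import *
need(559,261,-8,-9.4)"
```

```text
t 24.07 pos [559.1 261.3  -8.8] d cm [-0.01 -0.03  0.08] rot [-0.08  0.    0.03] alt -180.0 q6 2.17 grip 49.8 F [ 0.3  0.7 -0.6]
```

Emit:
send_rows:
  deltas:
    - [[0,0,0],[0,0,0]]
    - [[0,0,0],[0,0,0]]
    - [[0,0,0],[0,0,0]]
    - [[0,0,0],[0,0,0]]
  grip: 20

```text
clock: 24.4
position: [0.5597, 0.2615, -0.0081]
tcp_rot: [-0.0, 0.763, 0.647, 0.001]
contact_force: [-0.1, 0.3, -0.6]
grip_width: 0.919
```

Emit:
send_rows:
  deltas:
    - [[0,0,1.0],[0,0,0]]
    - [[0,0,2.5],[0,0,0]]
    - [[0,0,2.5],[0,0,0]]
    - [[0,0,2.5],[0,0,0]]
    - [[0,0,2.0],[0,0,0]]
    - [[0,0,0],[0,0,0]]
  grip: 80

```text
clock: 24.9
position: [0.5578, 0.2606, 0.1038]
tcp_rot: [-0.001, 0.763, 0.647, 0.0]
contact_force: [-0.3, 0.1, 1.5]
grip_width: 0.689
```

```bash

python3 -c "
from h import *
need(447.3,113.3,100,-59.5)
for c in ('side','scene'):
    P=cloud(snap(c,c+'14.png')); print(c,circ(P,.5593,.2596,.034,.045));print(circ(P,.4473,.1133,.028,.045));print(circ(P,.3386,.2955,.028,.06))
i=cv2.imread('pics/scene14.png')[100:220,230:380];cv2.imwrite('pics/c14z.png',cv2.resize(i,None,fx=4,fy=4))"
```

```text
t 24.9 pos [557.8 260.6 103.8] d cm [-11.05 -14.73  -0.38] rot [ -0.08   0.   -50.06] alt 129.9 q6 2.17 grip 58.5 F [-0.3  0.1  1.5]
side (134, array([560.3, 263.2]), 28.1, 'rect', array([560.6, 262.4]), array([51.1, 49.9]), 56.1, 'z', np.float64(33.4))
(112, array([446.2, 115.4]), 25.1, 'rect', array([446.5, 112.6]), array([47.6, 27.3]), 27.6, 'z', np.float64(27.3))
(144, array([340. , 292.6]), 38.9, 'rect', array([339.1, 294.9]), array([76.3, 29.8]), 20.3, 'z', np.float64(26.7))
scene (167, array([560.7, 261.3]), 27.0, 'rect', array([559.8, 260.9]), array([52.3, 49.3]), 87.5, 'z', np.float64(33.5))
(120, array([447.6, 113.6]), 25.1, 'rect', array([448.2, 112.8]), array([45.7, 26.7]), 30.8, 'z', np.float64(27.3))
(125, array([340. , 295.2]), 39.4, 'rect', array([339.7, 294.6]), array([74.7, 31.2]), 17.2, 'z', np.float64(27.1))
```

View pics/c14z.png

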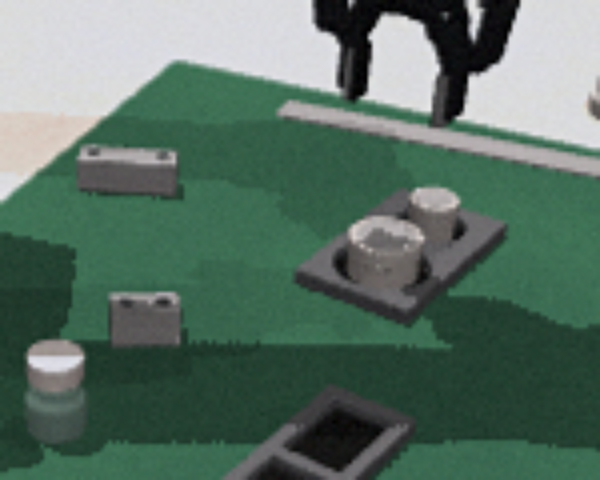

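Both tins are in their wells; the large one is at (560, 262). Next is the short bar, with the jaws at -59.5°.

Emit:
send_rows:
  deltas:
    - [[-0.8,-1.1,0],[0,0,-4]]
    - [[-1.2,-1.6,0],[0,0,-5.5]]
    - [[-1.2,-1.6,0],[0,0,-5.5]]
    - [[-1.2,-1.6,0],[0,0,-5.5]]
    - [[-1.2,-1.6,0],[0,0,-5.5]]
    - [[-1.2,-1.6,0],[0,0,-5.5]]
    - [[-1.2,-1.6,0],[0,0,-5.5]]
    - [[-1.2,-1.6,0],[0,0,-5.5]]
    - [[-1.0,-1.4,0],[0,0,-5.5]]
    - [[-0.4,-0.6,0],[0,0,-2]]
    - [[0,0,0],[0,0,0]]
    - [[0,0,0],[0,0,0]]

```text
clock: 26.0
position: [0.4349, 0.1088, 0.0826]
tcp_rot: [-0.004, 0.97, 0.243, -0.013]
contact_force: [-0.2, -0.1, 0.1]
grip_width: 0.689
```

```bash
python3 -c "
from h import *
need(447.3,113.3,50,-60.5)"
```

```text
t 26.0 pos [434.9 108.8  82.6] d cm [ 1.24  0.45 -3.26] rot [-0.05 -1.57  1.33] alt -178.7 q6 2.89 grip 58.6 F [-0.2 -0.1  0.1]
```

Emit:
send_rows:
  deltas:
    - [[0.9,0.35,0],[0,-1.4,1.6]]
    - [[0,0,0],[0,0,0]]
    - [[0,0,0],[0,0,0]]
    - [[0,0,-1.2],[0,0,0]]
    - [[0,0,-1.2],[0,0,0]]
    - [[0,0,-0.8],[0,0,0]]
    - [[0,0,0],[0,0,0]]
    - [[0,0,0],[0,0,0]]

```text
clock: 26.67
position: [0.4472, 0.1161, 0.048]
tcp_rot: [-0.001, 0.965, 0.263, -0.0]
contact_force: [-0.6, 0.6, 0.6]
grip_width: 0.691
```

```bash
python3 -c "
from h import *
need(447.3,113.3,-11,-60)"
```

```text
t 26.67 pos [447.2 116.1  48. ] d cm [ 0.01 -0.28 -5.9 ] rot [-0.07 -0.03 -0.47] alt 179.5 q6 2.86 grip 58.7 F [-0.6  0.6  0.6]
```

Emit:
send_rows:
  deltas:
    - [[0,-0.25,-0.5],[0,0.1,-0.4]]
    - [[-0.05,0,-1.0],[0,0.1,0]]
    - [[-0.05,0,-1.0],[0,0.1,0]]
    - [[-0.05,0,-1.0],[0,0.1,0]]
    - [[-0.05,0,-1.0],[0,0.1,0]]
    - [[0,0,-0.8],[0,0,0]]
    - [[0,0,-0.3],[0,0,0]]
    - [[0,0,0],[0,0,0]]
    - [[0,0,0],[0,0,0]]

```text
clock: 27.42
position: [0.4448, 0.1134, -0.0139]
tcp_rot: [-0.002, 0.966, 0.259, -0.005]
contact_force: [0.2, -0.4, -0.6]
grip_width: 0.687
```

```bash
python3 -c "
from h import *
need(447.3,113.3,-11,-60)
snap('side','s15.png')
i=cv2.imread('pics/s15.png')[120:240,160:300];cv2.imwrite('pics/s15z.png',cv2.resize(i,None,fx=4,fy=4))"
```

```text
t 27.42 pos [444.8 113.4 -13.9] d cm [ 0.25 -0.01  0.29] rot [-0.06 -0.61 -0.05] alt 179.9 q6 2.86 grip 58.4 F [ 0.2 -0.4 -0.6]
```

View pics/s15z.png

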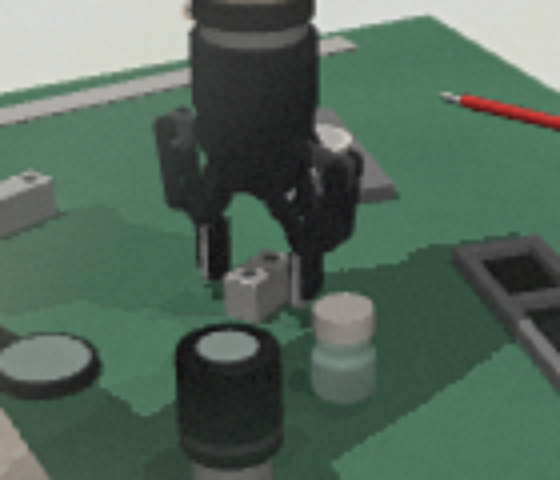

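Emit:
send_rows:
  deltas:
    - [[0.2,0,0.2],[0,-0.5,0]]
    - [[0,0,0],[0,0,0]]
    - [[0,0,0],[0,0,0]]
    - [[0,0,0],[0,0,0]]
    - [[0,0,0],[0,0,0]]
    - [[0,0,0],[0,0,0]]
    - [[0,0,0],[0,0,0]]
    - [[0,0,0],[0,0,0]]
  grip: 255
  squeeze: 60

```text
clock: 28.13
position: [0.4481, 0.1138, -0.0099]
tcp_rot: [-0.001, 0.966, 0.259, 0.001]
contact_force: [-0.1, 0.8, -1.5]
grip_width: 0.263
```

```bash
python3 -c "
from h import *
need(447.3,113.3,-11,-60)"
```

```text
t 28.13 pos [448.1 113.8  -9.9] d cm [-0.08 -0.05 -0.11] rot [-0.12  0.11 -0.07] alt 179.9 q6 2.86 grip 22.3 F [-0.1  0.8 -1.5]
```

Emit:
send_rows:
  deltas:
    - [[0,0,1.2],[0,0,0]]
    - [[0,0,2.2],[0,0,0]]
    - [[0,0,2.2],[0,0,0]]
    - [[0,0,2.2],[0,0,0]]
    - [[0.8,-0.3,1.2],[0,0,2]]
    - [[1.9,-0.6,0.2],[0,0,6]]
    - [[1.9,-0.6,0.2],[0,0,6]]
    - [[1.9,-0.6,0.2],[0,0,6]]
    - [[1.9,-0.6,0.2],[0,0,6]]
    - [[1.9,-0.6,0.2],[0,0,6]]
    - [[1.9,-0.6,0.2],[0,0,6]]
    - [[1.7,-0.6,0],[0,0,6]]

```text
clock: 29.13
position: [0.5863, 0.0667, 0.0951]
tcp_rot: [0.001, 0.787, 0.617, -0.002]
contact_force: [0.3, 0.3, -1.9]
grip_width: 0.264
```

Emit:
send_rows:
  deltas:
    - [[0.8,-0.3,0],[0,0,4]]
    - [[0,0,0],[0,0,0]]
    - [[0,0,0],[0,0,0]]

```text
clock: 29.38
position: [0.5976, 0.062, 0.0932]
tcp_rot: [0.001, 0.764, 0.645, -0.003]
contact_force: [-0.4, 0.7, -1.5]
grip_width: 0.263
```

```bash
python3 -c "
from h import *
need(604.5,61.5,-6,-9.4)"
```

```text
t 29.38 pos [597.6  62.   93.2] d cm [ 0.69 -0.05 -9.92] rot [ 0.28 -0.2   0.19] alt -179.8 q6 1.84 grip 22.4 F [-0.4  0.7 -1.5]
```

Emit:
send_rows:
  deltas:
    - [[0.6,-0.05,-0.8],[0.2,0,0]]
    - [[0,0,-1.6],[0,0.1,0]]
    - [[0,0,-1.6],[0,0.1,0]]
    - [[0,0,-1.6],[0,0.1,0]]
    - [[0,0,-0.8],[0,0,0]]
    - [[0,0,0],[0,0,0]]
    - [[0,0,0],[0,0,0]]

```text
clock: 29.97
position: [0.6005, 0.0631, 0.0246]
tcp_rot: [-0.003, 0.766, 0.642, -0.004]
contact_force: [-0.1, 0.5, -1.7]
grip_width: 0.263
```

```bash
python3 -c "
from h import *
need(604.5,61.5,-6,-9.4)
snap('side','s16.png')
i=cv2.imread('pics/s16.png')[100:240,220:360];cv2.imwrite('pics/s16z.png',cv2.resize(i,None,fx=4,fy=4))"
```

```text
t 29.97 pos [600.5  63.1  24.6] d cm [ 0.4  -0.16 -3.06] rot [ 0.01 -0.63  0.65] alt -179.3 q6 1.85 grip 22.3 F [-0.1  0.5 -1.7]
```

View pics/s16z.png

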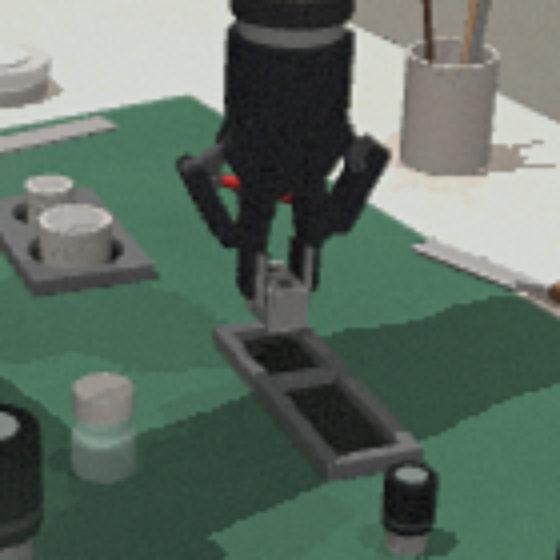

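Emit:
send_rows:
  deltas:
    - [[0.35,-0.15,0],[0,-0.5,0.6]]
    - [[0,0,0],[0,0,0]]
    - [[0,0,-0.8],[0,0,0]]
    - [[0,0,-0.8],[0,0,0]]
    - [[0,0,-0.6],[0,0,0]]
    - [[0,0,0],[0,0,0]]
    - [[0,0,0],[0,0,0]]

```text
clock: 30.6
position: [0.6066, 0.0618, 0.0042]
tcp_rot: [0.001, 0.763, 0.647, 0.002]
contact_force: [-0.1, -0.5, -2.2]
grip_width: 0.267
```

```bash
python3 -c "
from h import *
need(604.5,61.5,-6,-9.4)"
```

```text
t 30.6 pos [606.6  61.8   4.2] d cm [-0.21 -0.03 -1.02] rot [-0.03  0.29  0.03] alt -180.0 q6 1.84 grip 22.7 F [-0.1 -0.5 -2.2]
```

Emit:
send_rows:
  deltas:
    - [[-0.15,0,-0.4],[0,0.2,0]]
    - [[0,0,-0.5],[0,0,0]]
    - [[0,0,0],[0,0,0]]
    - [[0,0,0],[0,0,0]]

```text
clock: 30.93
position: [0.6047, 0.0618, -0.006]
tcp_rot: [-0.0, 0.763, 0.647, 0.0]
contact_force: [-0.1, -0.1, -2.0]
grip_width: 0.265
```

```bash
python3 -c "
from h import *
need(604.5,61.5,-6,-9.4)"
```

```text
t 30.93 pos [604.7  61.8  -6. ] d cm [-0.02 -0.03  0.  ] rot [-0.03  0.02  0.03] alt -180.0 q6 1.84 grip 22.5 F [-0.1 -0.1 -2. ]
```

Emit:
send_rows:
  deltas:
    - [[0,0,-0.1],[0,0,0]]
    - [[0,0,0],[0,0,0]]
    - [[0,0,0],[0,0,0]]
    - [[0,0,0],[0,0,0]]
  grip: 90

```text
clock: 31.27
position: [0.6057, 0.0619, -0.006]
tcp_rot: [0.001, 0.763, 0.647, 0.001]
contact_force: [-0.4, -0.8, -0.2]
grip_width: 0.648
```

Emit:
send_rows:
  deltas:
    - [[0,0,1.0],[0,0,0]]
    - [[0,0,2.5],[0,0,0]]
    - [[0,0,2.5],[0,0,0]]
    - [[0,0,2.5],[0,0,0]]
    - [[0,0,2.0],[0,0,0]]
    - [[0,0,0],[0,0,0]]

```text
clock: 31.77
position: [0.604, 0.0617, 0.1065]
tcp_rot: [0.0, 0.763, 0.647, 0.001]
contact_force: [0.9, 0.2, 0.1]
grip_width: 0.648
```

```bash

python3 -c "
from h import *
need(339,295,110,108.5)
for c in ('side','scene'):
    P=cloud(snap(c,c+'17.png')); print(c,circ(P,.6045,.0615,.032,.04))
i=cv2.imread('pics/side17.png')[100:240,220:360];cv2.imwrite('pics/s17z.png',cv2.resize(i,None,fx=4,fy=4))"
```

```text
t 31.77 pos [604.   61.7 106.5] d cm [-26.5   23.33   0.35] rot [-1.2000e-01  2.0000e-02  1.1793e+02] alt -62.1 q6 1.84 grip 55.0 F [0.9 0.2 0.1]
side (105, array([605.1,  59. ]), 25.5, 'rect', array([604.2,  58.9]), array([50. , 24.2]), 81.0, 'z', np.float64(31.1))
scene (149, array([604.2,  59.6]), 24.9, 'rect', array([604.8,  59.8]), array([46.1, 26. ]), 80.7, 'z', np.float64(31.4))
```

View pics/s17z.png

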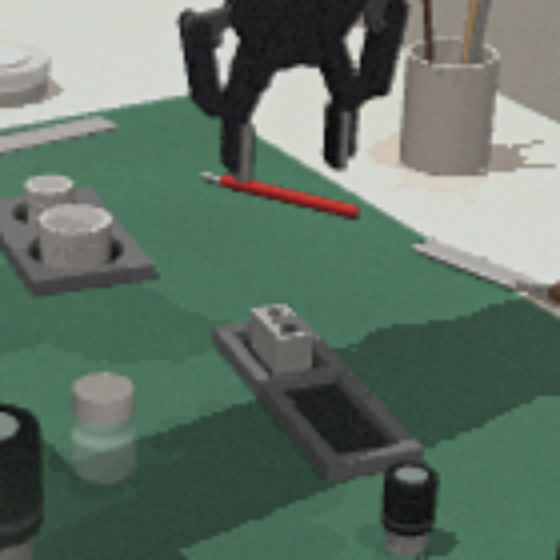

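The short bar is in its slot at (604.5, 59.4), aligned. Next is the long bar, with the jaws at +108.5° so joint 6 stays in range.

Emit:
send_rows:
  deltas:
    - [[-0.8,0.7,0],[0,0,6]]
    - [[-1.5,1.3,0],[0,0,7]]
    - [[-1.5,1.3,0],[0,0,7]]
    - [[-1.5,1.3,0],[0,0,7]]
    - [[-1.5,1.3,0],[0,0,7]]
    - [[-1.5,1.3,0],[0,0,7]]
    - [[-1.5,1.3,0],[0,0,7]]
    - [[-1.5,1.3,0],[0,0,7]]
    - [[-1.5,1.3,0],[0,0,7]]
    - [[-1.5,1.3,0],[0,0,7]]
    - [[-1.5,1.3,0],[0,0,7]]
    - [[-1.5,1.3,0],[0,0,7]]

```text
clock: 32.87
position: [0.415, 0.2112, 0.0868]
tcp_rot: [-0.006, 0.126, 0.992, -0.01]
contact_force: [0.3, -0.2, 1.2]
grip_width: 0.647
```

```bash
python3 -c "
from h import *
need(339,295,100,108.5)"
```

```text
t 32.87 pos [415.  211.2  86.8] d cm [-7.6   8.38  1.32] rot [ 1.28 -0.46 32.99] alt -147.0 q6 0.73 grip 55.0 F [ 0.3 -0.2  1.2]
```

Emit:
send_rows:
  deltas:
    - [[-1.2,1.4,0.3],[0.2,0,6.5]]
    - [[-1.3,1.5,0.3],[0.2,0,6.5]]
    - [[-1.3,1.5,0.3],[0.2,0,6.5]]
    - [[-1.3,1.5,0.3],[0.2,0,6]]
    - [[-0.9,1.0,0],[0,0,4]]
    - [[-0.3,0.4,0],[0,0,1]]
    - [[0,0,0],[0,0,0]]
    - [[0,0,0],[0,0,0]]

```text
clock: 33.53
position: [0.3398, 0.2847, 0.0899]
tcp_rot: [-0.011, -0.156, 0.988, -0.009]
contact_force: [0.7, -0.3, -0.2]
grip_width: 0.65
```

```bash
python3 -c "
from h import *
need(339,295,50,108.7)"
```

```text
t 33.53 pos [339.8 284.7  89.9] d cm [-0.08  1.03 -3.99] rot [ 1.22 -1.03  0.72] alt -179.3 q6 0.39 grip 55.3 F [ 0.7 -0.3 -0.2]
```

Emit:
send_rows:
  deltas:
    - [[0,0.8,0],[1.1,-1.0,0.7]]
    - [[0,0,0],[0,0,0]]
    - [[0,0,0],[0,0,0]]
    - [[0,0,-1.2],[0,0,0]]
    - [[0,0,-1.2],[0,0,0]]
    - [[0,0,-1.0],[0,0,0]]
    - [[0,0,0],[0,0,0]]
    - [[0,0,0],[0,0,0]]

```text
clock: 34.2
position: [0.3427, 0.2879, 0.0528]
tcp_rot: [-0.002, -0.155, 0.988, -0.003]
contact_force: [0.4, 1.0, 0.7]
grip_width: 0.649
```

```bash
python3 -c "
from h import *
need(339,295,-11,108.7)"
```

```text
t 34.2 pos [342.7 287.9  52.8] d cm [-0.37  0.71 -6.38] rot [ 0.4  -0.15  0.88] alt -179.1 q6 0.39 grip 55.1 F [0.4 1.  0.7]
```

Emit:
send_rows:
  deltas:
    - [[-0.35,0.6,0],[0.3,-0.1,0.9]]
    - [[0,0,0],[0,0,0]]
    - [[0,0,-1.0],[0,0,0]]
    - [[0,0,-1.0],[0,0,0]]
    - [[0,0,0],[0,0,0]]
    - [[0,0,0],[0,0,0]]

```text
clock: 34.7
position: [0.3398, 0.2949, 0.0323]
tcp_rot: [0.0, -0.163, 0.987, -0.0]
contact_force: [0.2, 0.4, 0.1]
grip_width: 0.645
```

```bash
python3 -c "
from h import *
need(339,295,-11,108.7)"
```

```text
t 34.7 pos [339.8 294.9  32.3] d cm [-0.08  0.01 -4.33] rot [ 0.01  0.04 -0.06] alt 179.9 q6 0.39 grip 54.8 F [0.2 0.4 0.1]
```

Emit:
send_rows:
  deltas:
    - [[-0.1,0,-0.6],[0,0.1,0]]
    - [[-0.05,0,-1.0],[0,0.1,0]]
    - [[-0.05,0,-1.0],[0,0.1,0]]
    - [[0,0,-0.9],[0,0,0]]
    - [[0,0,-0.6],[0,0,0]]
    - [[0,0,0],[0,0,0]]
    - [[0,0,0],[0,0,0]]

```text
clock: 35.28
position: [0.3366, 0.2942, -0.0143]
tcp_rot: [-0.003, -0.163, 0.987, -0.0]
contact_force: [0.0, 0.6, -0.2]
grip_width: 0.645
```

```bash
python3 -c "
from h import *
need(339,295,-11,108.7)
snap('scene','c18.png')
i=cv2.imread('pics/c18.png')[70:190,190:330];cv2.imwrite('pics/c18z.png',cv2.resize(i,None,fx=4,fy=4))"
```

```text
t 35.28 pos [336.6 294.2 -14.3] d cm [0.24 0.08 0.33] rot [ 0.09 -0.39 -0.05] alt 179.9 q6 0.39 grip 54.8 F [ 0.   0.6 -0.2]
```

View pics/c18z.png

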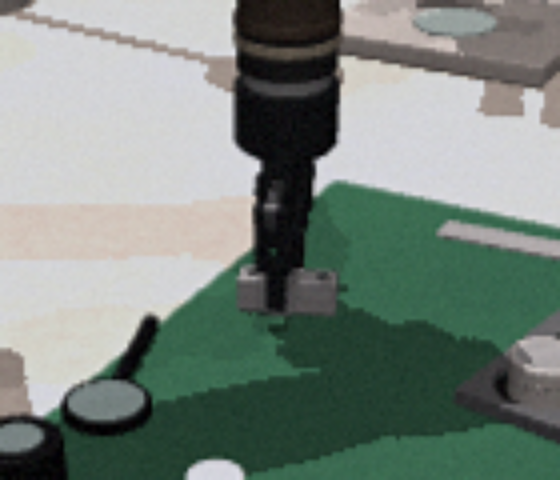

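The finger straddles the bar at its middle, so I'll close.

Emit:
send_rows:
  deltas:
    - [[0.2,0.05,0.2],[0,-0.4,0]]
    - [[0,0,0],[0,0,0]]
    - [[0,0,0],[0,0,0]]
    - [[0,0,0],[0,0,0]]
    - [[0,0,0],[0,0,0]]
    - [[0,0,0],[0,0,0]]
    - [[0,0,0],[0,0,0]]
    - [[0,0,0],[0,0,0]]
  grip: 255
  squeeze: 80

```text
clock: 36.0
position: [0.339, 0.295, -0.0109]
tcp_rot: [0.001, -0.163, 0.987, -0.001]
contact_force: [-0.0, -0.2, -2.4]
grip_width: 0.258
```

Emit:
send_rows:
  deltas:
    - [[0,0,1.2],[0,0,0]]
    - [[0,0,2.2],[0,0,0]]
    - [[0,0,2.2],[0,0,0]]
    - [[0,0,2.2],[0,0,0]]
    - [[0,0,2.0],[0,0,0]]
    - [[0,0,1.2],[0,0,0]]
    - [[0,0,0],[0,0,0]]

```text
clock: 36.58
position: [0.336, 0.292, 0.1007]
tcp_rot: [-0.003, -0.163, 0.987, -0.003]
contact_force: [0.3, 0.3, -3.1]
grip_width: 0.257
```

```bash
python3 -c "
from h import *
need(590.4,-23,110,170.6)
snap('scene','c19.png')
i=cv2.imread('pics/c19.png')[70:190,190:330];cv2.imwrite('pics/c19z.png',cv2.resize(i,None,fx=4,fy=4))"
```

```text
t 36.58 pos [336.  292.  100.7] d cm [ 25.44 -31.5    0.93] rot [ 4.600e-01 -2.000e-02  6.185e+01] alt -118.1 q6 0.39 grip 21.8 F [ 0.3  0.3 -3.1]
```

View pics/c19z.png

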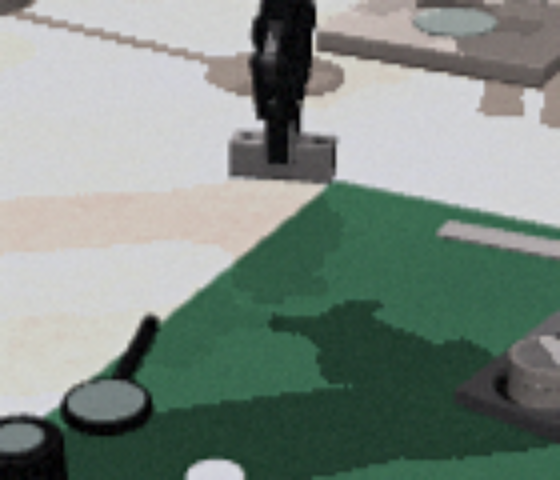

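It's held level. I'll carry and turn it to the long slot.

Emit:
send_rows:
  deltas:
    - [[0.7,-0.9,0.1],[0,0,2]]
    - [[1.5,-1.9,0.1],[0,0,4]]
    - [[1.5,-1.9,0.1],[0,0,4]]
    - [[1.5,-1.9,0.1],[0,0,4]]
    - [[1.5,-1.9,0.1],[0,0,4]]
    - [[1.5,-1.9,0.1],[0,0,4]]
    - [[1.5,-1.9,0.1],[0,0,4]]
    - [[1.5,-1.9,0.1],[0,0,4]]
    - [[1.5,-1.9,0.1],[0,0,4]]
    - [[1.5,-1.9,0.1],[0,0,4]]
    - [[1.5,-1.9,0.1],[0,0,4]]
    - [[1.5,-1.9,0.1],[0,0,4]]

```text
clock: 37.63
position: [0.5039, 0.0634, 0.0942]
tcp_rot: [-0.012, -0.555, 0.832, -0.004]
contact_force: [1.1, 0.4, -2.9]
grip_width: 0.258
```

```bash
python3 -c "
from h import *
need(590.4,-23,100,170.6)"
```

```text
t 37.63 pos [503.9  63.4  94.2] d cm [ 8.65 -8.64  0.58] rot [ 1.27 -0.75 13.14] alt -166.8 q6 -1.04 grip 21.9 F [ 1.1  0.4 -2.9]
```

Emit:
send_rows:
  deltas:
    - [[1.7,-1.7,0.2],[0.3,-0.2,3]]
    - [[1.8,-1.8,0.2],[0.3,-0.2,3]]
    - [[1.8,-1.8,0.2],[0.3,-0.2,3]]
    - [[1.4,-1.4,0.1],[0.2,0,3]]
    - [[0.8,-0.8,0],[0,0,0.5]]
    - [[0.3,-0.3,0],[0,0,0]]
    - [[0,0,0],[0,0,0]]
    - [[0,0,0],[0,0,0]]

```text
clock: 38.3
position: [0.5815, -0.0237, 0.0866]
tcp_rot: [-0.009, -0.645, 0.764, 0.005]
contact_force: [0.2, -0.3, -2.8]
grip_width: 0.259
```

```bash
python3 -c "
from h import *
need(590.4,-23,-7,170.6)"
```

```text
t 38.3 pos [581.5 -23.7  86.6] d cm [ 0.89  0.07 -9.36] rot [ 0.23 -1.14  0.21] alt -179.8 q6 -1.44 grip 22.0 F [ 0.2 -0.3 -2.8]
```

Emit:
send_rows:
  deltas:
    - [[0.7,0,0],[0.2,-1.0,0.2]]
    - [[0,0,0],[0,0,0]]
    - [[0,0,-1.5],[0,0,0]]
    - [[0,0,-1.5],[0,0,0]]
    - [[0,0,-1.5],[0,0,0]]
    - [[0,0,-0.8],[0,0,0]]
    - [[0,0,0],[0,0,0]]
    - [[0,0,0],[0,0,0]]

```text
clock: 38.97
position: [0.5863, -0.0183, 0.0326]
tcp_rot: [0.001, -0.649, 0.761, 0.0]
contact_force: [0.1, 0.1, -2.7]
grip_width: 0.259
```

```bash
python3 -c "
from h import *
need(590.4,-23,-7,170.6)
snap('side','s20.png')
i=cv2.imread('pics/s20.png')[120:240,230:370];cv2.imwrite('pics/s20z.png',cv2.resize(i,None,fx=4,fy=4))"
```

```text
t 38.97 pos [586.3 -18.3  32.6] d cm [ 0.41 -0.47 -3.96] rot [-0.06  0.05 -0.34] alt 179.7 q6 -1.44 grip 22.0 F [ 0.1  0.1 -2.7]
```

View pics/s20z.png

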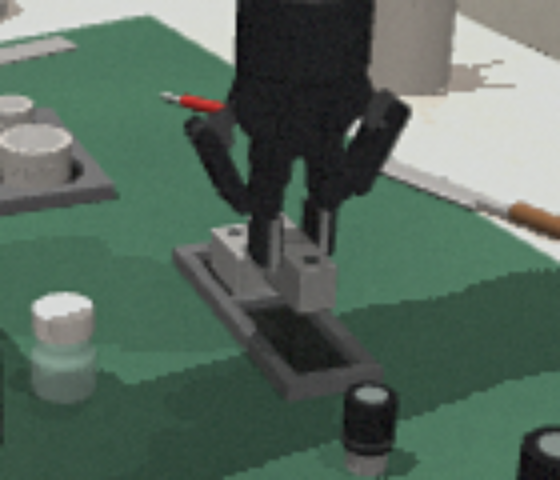

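Emit:
send_rows:
  deltas:
    - [[0.4,-0.4,0],[0,0,-0.3]]
    - [[0,0,0],[0,0,0]]
    - [[0,0,-0.7],[0,0,0]]
    - [[0,0,-0.7],[0,0,0]]
    - [[0,0,-0.4],[0,0,0]]
    - [[0,0,0],[0,0,0]]
    - [[0,0,0],[0,0,0]]

```text
clock: 39.6
position: [0.593, -0.0228, 0.0162]
tcp_rot: [0.003, -0.647, 0.763, -0.002]
contact_force: [0.8, -1.1, -2.6]
grip_width: 0.26
```

```bash
python3 -c "
from h import *
need(590.4,-23,-7,170.6)"
```

```text
t 39.6 pos [593.  -22.8  16.2] d cm [-0.26 -0.02 -2.32] rot [-0.06  0.37  0.  ] alt -180.0 q6 -1.45 grip 22.1 F [ 0.8 -1.1 -2.6]
```

Emit:
send_rows:
  deltas:
    - [[-0.2,0,-0.3],[0,0.3,0]]
    - [[0,0,-0.7],[0,0,0]]
    - [[0,0,-0.6],[0,0,0]]
    - [[0,0,0],[0,0,0]]
    - [[0,0,0],[0,0,0]]

```text
clock: 40.02
position: [0.5904, -0.0228, -0.0019]
tcp_rot: [0.0, -0.647, 0.763, 0.0]
contact_force: [-2.0, 0.3, -2.8]
grip_width: 0.261
```

```bash
python3 -c "
from h import *
need(590.4,-23,-7,170.6)"
```

```text
t 40.02 pos [590.4 -22.8  -1.9] d cm [ 0.   -0.02 -0.51] rot [-0.06 -0.01  0.01] alt -180.0 q6 -1.45 grip 22.2 F [-2.   0.3 -2.8]
```

Emit:
send_rows:
  deltas:
    - [[0,0,-0.3],[0,0,0]]
    - [[0,0,-0.2],[0,0,0]]
    - [[0,0,0],[0,0,0]]
    - [[0,0,0],[0,0,0]]

```text
clock: 40.35
position: [0.5906, -0.0228, -0.0069]
tcp_rot: [0.0, -0.647, 0.763, 0.0]
contact_force: [-0.1, -0.2, -3.5]
grip_width: 0.256
```

```bash
python3 -c "
from h import *
need(590.4,-23,-7,170.6)"
```

```text
t 40.35 pos [590.6 -22.8  -6.9] d cm [-0.02 -0.02 -0.01] rot [-0.06  0.02 -0.  ] alt 180.0 q6 -1.45 grip 21.8 F [-0.1 -0.2 -3.5]
```

Emit:
send_rows:
  deltas:
    - [[0,0,-0.1],[0,0,0]]
    - [[0,0,0],[0,0,0]]
    - [[0,0,0],[0,0,0]]
    - [[0,0,0],[0,0,0]]
  grip: 90

```text
clock: 40.68
position: [0.5923, -0.0228, -0.0064]
tcp_rot: [0.002, -0.647, 0.763, -0.001]
contact_force: [0.2, 0.3, -0.5]
grip_width: 0.646
```

Emit:
send_rows:
  deltas:
    - [[0,0,1.0],[0,0,0]]
    - [[0,0,2.5],[0,0,0]]
    - [[0,0,2.5],[0,0,0]]
    - [[0,0,3.0],[0,0,0]]
    - [[0,0,3.0],[0,0,0]]
    - [[0,0,3.0],[0,0,0]]
    - [[0,0,2.0],[0,0,0]]
    - [[0,0,0],[0,0,0]]
    - [[0,0,0],[0,0,0]]

```text
clock: 41.43
position: [0.5897, -0.0227, 0.1777]
tcp_rot: [0.003, -0.647, 0.763, -0.002]
contact_force: [0.1, -0.5, -0.0]
grip_width: 0.644
```

```bash

python3 -c "
from h import *
need(590,-23,150,170.6)
a=np.radians(80.6);ya=np.array([np.cos(a),np.sin(a)]);xa=np.array([np.sin(a),-np.cos(a)])
TT=np.array([564.4,290.2]);BT=np.array([596.2,11.2]);S=np.array([586.6,-257.5])
for c in ('side','scene'):
    P=cloud(snap(c,c+'21.png'))
    for n,x,y,h,r,o in (('long',.5904,-.0238,.032,.05,BT),('short',.6045,.06,.032,.036,BT),('ltin',.56,.262,.034,.038,TT),('stin',.571,.326,.034,.03,TT),('eye',.5865,-.2575,.064,.04,S),('jar',.446,-.002,.055,.04,None),('tape',.345,-.313,.019,.045,None)):
        q=circ(P,x,y,h,r); print(c,n,q)
        if o is not None and not isinstance(q,int): d=np.array(q[4])-o;print('   tray xy',(d@xa).round(1),(d@ya).round(1))
    i=cv2.imread(f'pics/{c}21.png')[100:300,100:380];cv2.imwrite(f'pics/{c}21z.png',cv2.resize(i,None,fx=2.8,fy=2.8))"
```

```text
t 41.43 pos [589.7 -22.7 177.7] d cm [ 0.03 -0.03 -2.77] rot [-0.05  0.38  0.  ] alt -180.0 q6 -1.45 grip 54.7 F [ 0.1 -0.5 -0. ]
side long (194, array([592.2, -24.1]), 39.7, 'rect', array([590.2, -24. ]), array([78.2, 25.4]), 81.1, 'z', np.float64(31.4))
   tray xy -0.2 -35.7
side short (104, array([603.9,  60.1]), 24.7, 'rect', array([604.1,  59.7]), array([48.3, 24.8]), 80.2, 'z', np.float64(31.3))
   tray xy -0.1 49.1
side ltin (135, array([561.3, 261.7]), 28.4, 'rect', array([560.3, 261.5]), array([54.5, 48. ]), 64.2, 'z', np.float64(33.1))
   tray xy 0.6 -29.0
side stin (64, array([570.1, 326.2]), 22.6, 'rect', array([570.1, 325.9]), array([43.5, 32.7]), 46.5, 'z', np.float64(32.8))
   tray xy -0.2 36.2
side eye (198, array([ 585.6, -256.7]), 19.0, 'rect', array([ 585.8, -256.6]), array([34.6, 36.1]), 16.9, 'z', np.float64(63.7))
   tray xy -0.9 0.8
side jar (121, array([446. ,  -1.6]), 18.7, 'rect', array([446.2,  -1.7]), array([34.5, 34.1]), 82.4, 'z', np.float64(54.2))
side tape (386, array([ 343.5, -313.1]), 25.8, 'rect', array([ 343.5, -313.9]), array([49.5, 48.6]), 38.9, 
[... 319 characters left out ...]
scene ltin (167, array([559.9, 261.8]), 27.8, 'rect', array([559.5, 261.9]), array([49.3, 53.1]), 21.2, 'z', np.float64(33.3))
   tray xy -0.2 -28.7
scene stin (78, array([574.2, 326.4]), 18.9, 'rect', array([572.8, 325.4]), array([34.2, 33.4]), 20.8, 'z', np.float64(33.2))
   tray xy 2.5 36.1
scene eye (307, array([ 586.3, -256.3]), 19.0, 'rect', array([ 587.1, -256.6]), array([36.6, 36.3]), 16.3, 'z', np.float64(63.7))
   tray xy 0.3 1.0
scene jar (117, array([447.1,  -0.9]), 18.1, 'rect', array([446.4,  -2. ]), array([33.5, 32.9]), 27.9, 'z', np.float64(54.3))
scene tape (294, array([ 344. , -313.6]), 26.0, 'rect', array([ 344.8, -313.3]), array([49.1, 49. ]), 82.2, 'z', np.float64(18.1))
```

View pics/side21z.png

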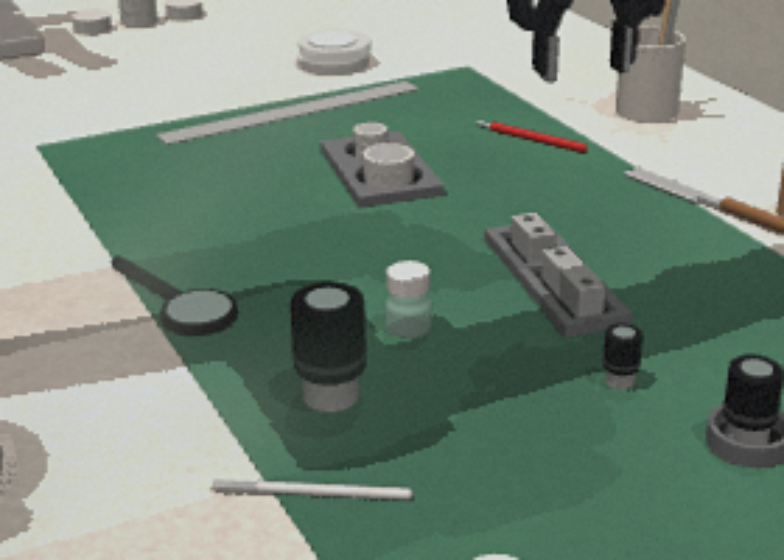

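View pics/scene21z.png

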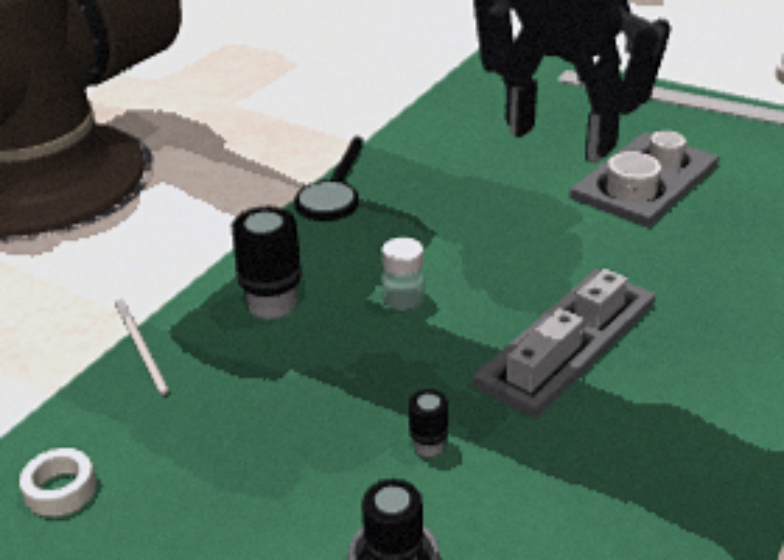

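Everything is seated within about 3 mm of its place, and the jar and tape haven't moved. The gripper is clear, so I'm handing in.

```bash
python3 -c "
from h import *
print(job.close_job()); print(env.get_obs()['clock'])"
```

```text
the job is handed in; nothing more can be done
None
the job is handed in; nothing more can be done
```

I placed the middle-sized eyepiece in the socket, both tins in their wells and both bars in their slots. All are let go, and I handed the job in at about 41.5 s of the 115 s allowed. `close_job` gives no verdict, so what follows comes from my own camera checks.

**Last checks:** in both fixed cameras, every part sits within about 3 mm of its place. Top heights match parts resting on the tray and socket floors to within about 1.2 mm, and the bars line up with their slots. The jar and tape are where they started, to within measuring error.

**What disagreed or went wrong:**
- **Fingertip position:** the fingertips sit about 21–27 mm behind the reported TCP, depending on the opening, although the description puts the TCP at the very end of the fingers.
- **First grasp:** because of that, my first try at the eyepiece closed on nothing just above it. The eyepiece did not move. I aimed lower from then on, and every later grasp held first time.
- **Drift:** the arm drifted a few millimetres and up to about 2° in tilt during moves. I re-measured and corrected before each close and release.
- **Small tin:** it is the farthest off, about 3 mm along the tray and up to 2.5 mm across it, still well inside the 12 mm limit.

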